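Put the bracket and spatula back in the kit tray

TASK

A glue stick has been left standing in the L-shaped compartment of the kit tray: lift it out and stand it upright on the bench, clear of the tray. Then put the kit away: lay the L-shaped bracket in the L-shaped compartment and the spatula in the long compartment with its blade in the broad end, both flat on the tray floor and let go. Lay the parts down rather than dropping them, do not knock the glue stick over, and leave the eraser in its compartment and the other loose things where they are.

Things in the scene. Friction and masses are not known exactly. Their poses are not given: they have to be found in the camera images.
- tray: Grey kit tray 190 (x) x 210 (y) mm, fixed flat on the bench, yaw varies. Origin: centre of underside. Floor 4 mm above the bench; rim 4 mm thick, top at 12 mm. White ribs 3 mm thick, top at 10 mm, outline an L-shaped compartment (near right), a long one with a broad end at +y (far side) and a small one with an eraser (near left), each 3 to 4 mm larger than its part on every side.
- bracket_home (a point): Point on the tray floor where the bracket's origin comes to lie, at (-36, -40, 4) mm in the tray's frame, axes as the tray's; home, the bracket's axes are parallel to them. On both sides of the L's long leg the ribs leave a gap for the fingers from y = -34 to +14 mm of this point.
- bracket_toe_home (a point): Point on the tray floor where point bracket_toe comes to lie, at (8, -7, 4) mm in the tray's frame.
- spatula_home (a point): Point on the tray floor where the spatula's origin comes to lie, at (50, 0, 4) mm in the tray's frame, axes as the tray's; home, the spatula's axes are parallel to them, blade towards +y. On both sides the ribs leave a gap for the fingers from y = -45 to +15 mm of this point.
- spatula_tip_home (a point): Point on the tray floor where point spatula_tip comes to lie, at (50, 75, 4) mm in the tray's frame.
- bracket: Flat steel L-shaped bracket, 6 mm thick with 7 mm holes, about 70 g. Long leg 90 mm along its y, 24 mm wide; short leg, 24 mm wide, leaves the +y end towards +x and ends 44 mm from the long leg's centre line. Origin: centre of the long leg's underside; z up. Grip across the long leg (along x) at about y = -8 mm. Centre of mass at (7, 9) mm.
- bracket_toe (a point): Middle of the end edge of the bracket's short leg, underside: (44, 33, 0) mm in the bracket's frame.
- spatula: Lab spatula 150 mm long, about 40 g, flat underneath, lying along its y: light wooden handle 12 mm wide and 10 mm high from y = -75 to +5 mm, thin steel shank, flat steel blade 24 mm wide and 3 mm thick from y = 39 to 75 mm. Origin: middle of its length, underside; z up.
- spatula_grip (a point): Good place to grip the spatula's handle, across its 12 mm width (along the spatula's x); on the underside at y = -15 mm, near the centre of mass.
- spatula_tip (a point): End of the spatula's blade, underside: (0, 75, 0) mm in the spatula's frame.
- glue_stick: Upright round glue stick, 24 mm in diameter, 85 mm high, 36 g, with a 25 mm cap (fixed), at first standing on the tray floor in the long leg of the L-shaped compartment. Origin: centre of its underside; z along it. The bench is always free round x = 0.60, y = 0.36 m, for example.
- eraser: Eraser 19 x 42 x 12 mm lying in the tray's small compartment, where it belongs; not to be moved. Origin: centre of its underside.
- pencil: Bystander: pencil 160 mm long, 7 mm thick, lying on the bench beyond the bracket and spatula. Origin: its middle, underside.
- tissue: Bystander: crumpled paper ball 62 x 83 x 27 mm on the bench, right. Origin: centre of underside.
Mind the look-alikes: they are no part of the job. What is shaped like the glue_stick but grey or purple is not meant.

How it is judged:
On the way, in this order (a step that is already met when the one before it is completed fails the run):
1. the glue stick stands upright on the bench clear of the tray, let go ((x of glue_stick in the frame of tray above 0.1 m or x of glue_stick in the frame of tray below -0.1 m or y of glue_stick in the frame of tray above 0.11 m or y of glue_stick in the frame of tray below -0.11 m) and height (world z) of glue_stick between -0.006 and 0.006 m and angle between glue_stick's own z axis and vertical below 0.1 rad and contact force between glue_stick and the fingers below 0.05 N), for 0.2 s.
2. the bracket lies flat and home in the L-shaped compartment (distance between bracket and bracket_home below 0.007 m and distance between bracket_toe and bracket_toe_home below 0.009 m and angle between bracket's own z axis and vertical below 0.04 rad and z of bracket in the frame of bracket_home below 0.003 m), for 0.2 s.
At the end, for the whole second after the job is handed in: Glue stick upright (0.1 rad) on the bench, over 100 mm in the tray's x or 110 mm in its y from the tray's centre; bracket and spatula flat (0.04 rad, under 3 mm up) on the tray floor, origins within 7 mm, toe and blade tip within 9 mm of their homes; eraser within 10 mm of its start; all at rest (all of step 2 and (x of glue_stick in the frame of tray above 0.1 m or x of glue_stick in the frame of tray below -0.1 m or y of glue_stick in the frame of tray above 0.11 m or y of glue_stick in the frame of tray below -0.11 m) and height (world z) of glue_stick between -0.006 and 0.006 m and angle between glue_stick's own z axis and vertical below 0.1 rad and distance between spatula and spatula_home below 0.007 m and distance between spatula_tip and spatula_tip_home below 0.009 m and angle between spatula's own z axis and vertical below 0.04 rad and z of spatula in the frame of spatula_home below 0.003 m and linear speed of each of bracket, spatula, glue_stick below 0.01 m/s and distance of eraser from where it was at the start of the episode below 0.01 m); the robot touches nothing.
It fails at once if the glue stick is knocked over (angle between glue_stick's own z axis and vertical above 0.6 rad).
It fails at once if the bracket is dropped (falls free for more than about 20 mm) (contact force between bracket and anything else below 0.001 N and linear speed of bracket above 0.63 m/s).
It fails at once if the spatula is dropped (falls free for more than about 20 mm) (contact force between spatula and anything else below 0.001 N and linear speed of spatula above 0.63 m/s).
It fails at once if the eraser is taken from its compartment (distance of eraser from where it was at the start of the episode above 0.02 m).
It fails at once if a bystander is disturbed (distance of any of pencil, tissue from where it was at the start of the episode above 0.03 m).
It also fails if it takes over 72 s, if anything falls off the work surface, if the arm or the gripper's body presses on something with over 40 N, if the wrist force passes 120 N, or if a joint passes its speed limit or range.

ROBOT

A 6-joint arm with a two-finger parallel gripper is mounted at the origin on a cart in front of the work surface, level with it; the furniture and walls round the work are solid. World frame = base frame: x ahead of the robot, y to its left, z up, the work surface at z = 0. Lengths are in m, angles in rad, forces in N, time in s.
With the tool pointing down it reaches from about 0.275 to 0.725 m from the base axis. Payload 5.6 kg.
Tool frame: the origin (TCP) lies at the very end of the fingers, on their centre line; the grasp point (between the pads) lies 19 mm behind it; z points along the fingers, y is the direction in which the jaws open and shut (so a half turn about z gives the same grasp; the last joint's range is limited). The gripper opens to 85 mm and grips with 20 to 120 N. Pads are 22 mm wide; open, the fingers measure 114 mm over their backs; the gripper's body (76 mm by 85 mm) begins 54 mm behind the grasp point. The pads swing forward as they close: fully open they stand 13 mm farther back than shut.
Start: joints at [1.575, 0.255, 0.108, 0, -1.424, -0.285], TCP at [0.152, 0.528, 0.231] pointing down, gripper open.
Joint ranges: [-2.95, 2.95], [-1.21, 1.97], [-1.09, 1.5], [-2.87, 1.71], [-2.94, -0.07], [-3.05, 3.05]. Speed limits (rad/s): [2.57, 2.57, 3.14, 3.14, 3.14, 3.14].

INTERFACE

Orientations are given as a unit quaternion [x, y, z, w].
In Python, from workcell import robot gives the robot as it stands. The module is installed in compiled form; this text tells all that it offers.
- The arm moves only by the shell command python3 -m crank 'ROWS' [OPENING] [FORCE]. ROWS is a JSON object of lists of equal length, an entry for each row: "travel": the shift along the tool's x, y, z each as a share of 25 mm, from -1 to 1, a list of three; "twist": the turn about the tool's z as a share of 0.12 rad, from -1 to 1. In form: {"travel": [[tx, ty, tz], ...], "twist": [twist, ...]}. A call has 1 to 5 rows; each row shifts and turns the pose as measured when the row begins, along the tool's axes as they then stand; what a row does not reach is not made up. A row lasts 1/12 s, in which the tool goes at most 41.7 mm and 7.16 degrees, less where a joint would pass 70% of its speed; a pose out of reach is approached as far as the arm can. A call with a number of a shift or a turn outside -1 to 1 is refused whole. A call with a gripper value outside its range is refused whole. OPENING is the gripper command: -1 is shut, 1 is fully open, values between are in proportion, set as the call begins (- or left out, the last holds). The fingers move at their own pace and stop on an object; FORCE is the grip in N (left out, the last holds). Time passes only in rows, so rows that do not move let the fingers close. It gives the time, the measured TCP pose, the force and the opening at its end, in the units of the state.
- robot.get_state(): the state, without advancing time (a new reading comes with each control period).
- robot.read_camera(name): name is "scene" or "top"; returns a dict with "frame" (480x640x3 uint8, red, green, blue), "camera_matrix" (3x3 intrinsics, pixels), "extrinsics" (4x4, takes a point from camera to world coordinates). Camera axes: x right, y down, z forward; pixel columns grow to the right and rows downward; lengths in m; the calibration is good to about 2 mm. A picture is of the moment at which its call begins. There is no depth.
- robot.hand_in(): hands the job in, once; it reports no verdict.
Trained networks look in a picture, given as the dict that the camera call returned (one of the last four; its "shot" number tells which), for a name from the list of things; names that differ only in an ending like _2 or _b are one class to them, and where a whole thing is asked for, a point or a joint stands for the part that bears it (a point fixed in the world has none). Each returns a list of dicts, best first, with "score" (0 to 1); they miss things now and then, are a little off and sometimes report something else, mostly with a low value. They report only what shows in the picture. A call takes as long as a camera call. They do not tell look-alikes from the thing itself.
- robot.outline_of(picture, name): "pixels" (480x640 bool, what is visible of it) and "rect" ([centre column, centre row, width, height] in pixels, round what is visible of it).
The state is a dict: "clock": time; "q": joint angles; "joint_vel": joint speeds; "joint_torque": joint torques, N m; "ee_pos": TCP position; "tool_rot": TCP orientation; "wrist_force": force on the tool from outside, world axes, zero at the start; "ft_torque": the same for the moment, N m; "opening": finger opening in m.
Only numpy, scipy, OpenCV 4.12 (cv2) and the standard library are available. Lean on these libraries where they do the work, as an engineer would, in place of code of your own. Each camera call takes 0.05 s, during which the arm holds its last target.

## Working session

There is one attempt and no reset: what is moved stays moved. The work goes in short steps, Python scripts to look and compute and a shell command to move; the robot and the scene stay as the last step left them, time stands still between calls to the robot, and variables do not carry over. Pictures are saved under pics/ and viewed, and the job is handed in when it is done.

```bash
mkdir -p pics
python3 - <<'E'
from workcell import robot
import cv2,numpy as np
s=robot.get_state();print(s['clock'],s['ee_pos'],s['tool_rot'],s['opening'])
for n in ['top','scene']:
    p=robot.read_camera(n);cv2.imwrite(f'pics/{n}0.png',p['frame'][:,:,::-1]);print(n,p['camera_matrix'].tolist(),np.round(p['extrinsics'],4).tolist())
    np.savez(f'pics/{n}0.npz',**{k:p[k] for k in('frame','camera_matrix','extrinsics')})
E
```

```text
0.0 [0.15221203 0.52798598 0.23038154] [ 9.90156147e-01 -1.39963748e-01 -1.13664888e-04  9.69771802e-04] 0.0856644381269472
top [[459.347694704007, 0.0, 311.187491193596], [0.0, 459.347694704007, 236.64094470349448], [0.0, 0.0, 1.0]] [[-0.0109, -0.9901, 0.1401, 0.3863], [-0.9998, 0.0087, -0.016, -0.0311], [0.0146, -0.1402, -0.99, 1.1851], [0.0, 0.0, 0.0, 1.0]]
scene [[479.0020684537287, 0.0, 322.58695553416413], [0.0, 479.0020684537287, 240.3337858038664], [0.0, 0.0, 1.0]] [[-0.5626, -0.4617, 0.6858, -0.1293], [-0.8267, 0.3219, -0.4614, 0.3761], [-0.0077, -0.8266, -0.5628, 0.5773], [0.0, 0.0, 0.0, 1.0]]
```

View pics/top0.png

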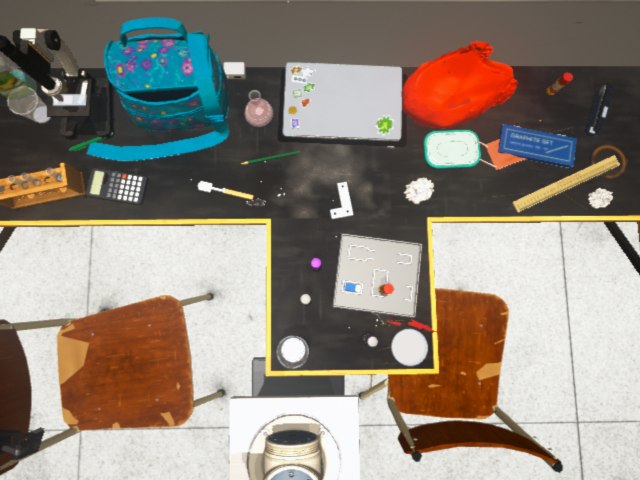

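View pics/scene0.png

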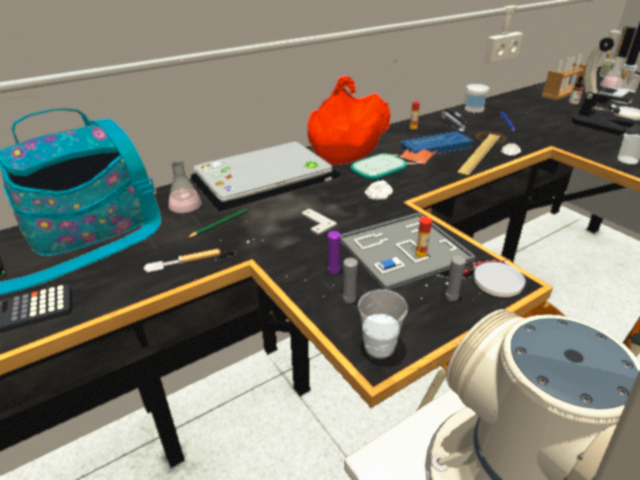

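```bash
cat > h.py <<'E'
import numpy as np,cv2
def ray(p,uv):
    K=p['camera_matrix'];T=p['extrinsics'];uv=np.atleast_2d(np.array(uv,float))
    d=np.c_[uv,np.ones(len(uv))]@np.linalg.inv(K).T@T[:3,:3].T
    return T[:3,3],d
def unproj(p,uv,z):
    o,d=ray(p,uv);return o+d*((z-o[2])/d[:,2])[:,None]
def proj(p,X):
    K=p['camera_matrix'];T=p['extrinsics'];X=np.atleast_2d(X)
    c=(X-T[:3,3])@T[:3,:3]@K.T;return c[:,:2]/c[:,2:]
def crop(p,c0,c1,r0,r1,f,name):
    im=cv2.resize(p['frame'][r0:r1,c0:c1,::-1],None,fx=f,fy=f,interpolation=cv2.INTER_CUBIC);cv2.imwrite(name,im)
E
python3 - <<'E'
from h import *
p=np.load('pics/top0.npz');s=np.load('pics/scene0.npz')
print(proj(p,[[0,0,0],[.152,.528,.23],[.6,.36,0],[.4,-.1,0]]),proj(s,[[0,0,0],[.152,.528,.23],[.6,.36,0]]))
crop(p,320,440,225,325,6,'pics/t1.png'); crop(p,180,370,170,220,4,'pics/t2.png')
crop(s,330,490,210,310,5,'pics/s1.png')
E
```

```text
[[293.02353656 462.05567506]
 [ 21.27470835 425.09826208]
 [153.58140453 220.54123129]
 [331.26156667 296.0210338 ]] [[ 520.53950628  482.13768064]
 [-100.50660322  550.46834613]
 [  96.74368268  318.16292907]]
```

View pics/t1.png

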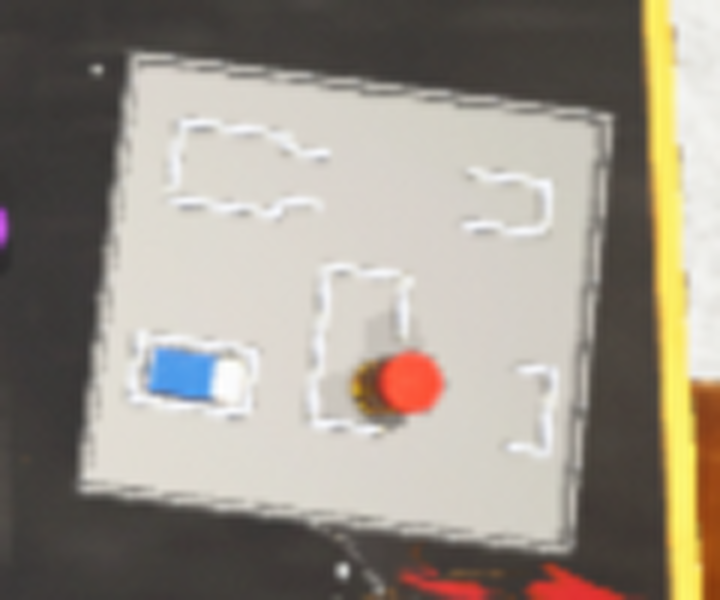

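View pics/t2.png

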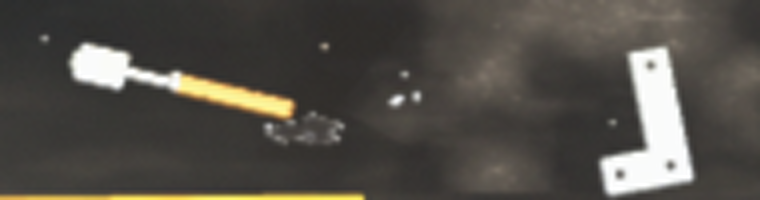

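View pics/s1.png

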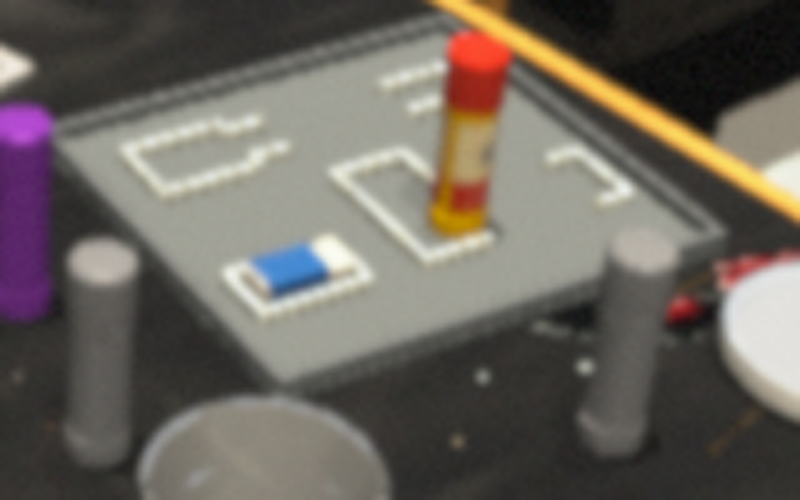

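```bash
cat > tray.py <<'E'
from h import *
from scipy.optimize import least_squares
def R2(a): return np.array([[np.cos(a),-np.sin(a)],[np.sin(a),np.cos(a)]])
def fitrect(P,hx,hy,yaw0):
    # P contour points world xy ; fit rectangle via minAreaRect + LSQ
    def f(v):
        q=(P-v[:2])@R2(v[2]); d=np.abs(q)-[hx,hy]
        return np.max(d,1)
    r=least_squares(f,[*P.mean(0),yaw0],loss='soft_l1',f_scale=.002);return r.x,np.abs(r.fun).mean()
E
python3 - <<'E'
from tray import *
from workcell import robot
names=['tray','bracket','spatula','glue_stick','eraser','pencil','tissue']
for n in ['top','scene']:
    p=robot.read_camera(n); d={}
    for k in names:
        o=robot.outline_of(p,k)
        print(n,k,[(round(x['score'],2),np.round(x['rect'],1).tolist()) for x in o[:4]])
        if o: d[k]=o[0]['pixels']
    np.savez(f'pics/m_{n}.npz',**d)
    for k,z,hx,hy,y0 in[('tray',.012,.095,.105,-.12)]:
        c=max(cv2.findContours(d[k].astype(np.uint8),0,1)[0],key=len)[:,0]
        print(fitrect(unproj(p,c,z)[:,:2],hx,hy,y0))
p=np.load('pics/top0.npz');s=np.load('pics/scene0.npz')
tc=np.array([[130,52],[613,113],[572,551],[79,490]])/6+[320,225]
W=unproj(p,tc,.012);print(W,W.mean(0))
s_=np.array([[55,135],[440,12],[727,232],[287,388]])/5+[330,210]
print(unproj(s,s_,.012),unproj(s,s_,.012).mean(0))
E
```

```text
top tray [(0.96, [377.3, 277.2, 86.6, 84.3])]
top bracket [(0.58, [341.7, 199.0, 22.4, 37.2])]
top spatula [(0.73, [226.7, 188.2, 56.4, 14.2])]
top glue_stick [(0.7, [373.0, 341.6, 13.6, 16.3]), (0.67, [317.1, 264.1, 10.7, 8.5]), (0.65, [385.6, 288.4, 12.8, 8.6]), (0.52, [304.8, 299.0, 7.7, 10.3])]
top eraser []
top pencil []
top tissue [(0.79, [419.7, 189.1, 30.6, 23.9])]
(array([ 0.45358969, -0.2191468 , -0.14631587]), np.float64(0.002005178440300414))
scene tray [(0.9, [407.6, 251.0, 134.1, 77.7]), (0.41, [423.9, 238.9, 19.5, 40.2])]
scene bracket [(0.77, [319.3, 223.2, 37.4, 25.7])]
scene spatula [(0.75, [185.7, 261.2, 75.2, 24.0])]
scene glue_stick [(0.85, [335.6, 250.4, 9.9, 39.9]), (0.69, [455.2, 278.5, 18.8, 46.7]), (0.62, [348.8, 280.2, 14.3, 47.8]), (0.55, [426.0, 237.6, 18.3, 41.5])]
scene eraser [(0.77, [391.3, 266.2, 24.0, 11.9]), (0.33, [405.6, 252.3, 131.6, 79.3])]
scene pencil [(0.52, [219.8, 224.6, 54.8, 25.0])]
scene tissue [(0.79, [379.6, 189.9, 27.4, 17.1]), (0.3, [319.4, 223.1, 38.3, 29.7])]
(array([ 0.44603672, -0.20705764, -0.09767426]), np.float64(0.013042949805459328))
[[ 0.5593945  -0.12892917  0.012     ]
 [ 0.53104046 -0.3365541   0.012     ]
 [ 0.34546438 -0.31089743  0.012     ]
 [ 0.37313338 -0.10366666  0.012     ]] [ 0.45225818 -0.22001184  0.012     ]
[[ 0.54760988 -0.12642156  0.012     ]
 [ 0.52856922 -0.33019604  0.012     ]
 [ 0.33860988 -0.3049095   0.012     ]
 [ 0.36479538 -0.09821068  0.012     ]] [ 0.44489609 -0.21493444  0.012     ]
```

```bash
cat > ov.py <<'E'
from tray import *
def TW(v,P):
    P=np.atleast_2d(np.array(P,float)); return np.c_[P[:,:2]@R2(v[2]).T+v[:2],P[:,2] if P.shape[1]>2 else np.zeros(len(P))]
BR=np.array([[-12,-45],[12,-45],[12,21],[44,21],[44,45],[-12,45]])/1e3
SP=np.array([[-6,-75],[6,-75],[6,5],[2,5],[2,39],[12,39],[12,75],[-12,75],[-12,39],[-2,39],[-2,5],[-6,5]])/1e3
def z(P,h): return np.c_[P,np.full(len(P),h)]
def traylines(v):
    L=[]
    o=np.array([[-95,-105],[95,-105],[95,105],[-95,105]])/1e3
    L.append(TW(v,z(o,.012)))
    L.append(TW(v,z(BR+[-.036,-.04],.004)))
    L.append(TW(v,z(SP+[.05,0],.004)))
    return L
def draw(p,lines,c0,c1,r0,r1,f,name):
    im=cv2.resize(np.ascontiguousarray(p['frame'][r0:r1,c0:c1,::-1]),None,fx=f,fy=f,interpolation=cv2.INTER_CUBIC)
    for L,col in lines:
        q=(proj(p,L)-[c0,r0]+.5)*f-.5
        cv2.polylines(im,[np.round(q).astype(int)],True,col,1)
    cv2.imwrite(name,im)
E
python3 - <<'E'
from ov import *
p=np.load('pics/top0.npz');s=np.load('pics/scene0.npz')
tc=(np.array([[130,52],[613,113],[572,551],[79,490]])+.5)/6-.5+[320,225]
W=unproj(p,tc,.012)[:,:2]
r,e=fitrect(W,.095,.105,-.13);
ref=np.array([[95,105],[95,-105],[-95,-105],[-95,105]])/1e3
f=lambda v:(TW(v,ref)[:,:2]-W).ravel()
q=least_squares(f,[.45,-.22,-.13]);v=q.x;print(v,np.round(q.fun*1e3,1))
L=[(l,(0,0,255)) for l in traylines(v)]
draw(p,L,320,440,225,325,6,'pics/t3.png');draw(s,L,330,490,210,310,5,'pics/s3.png')
np.save('pics/tray.npy',v)
E
```

```text
[ 0.45333154 -0.2189781  -0.13500287] [ 1.1  0.2  1.2 -0.3 -1.4 -0.4 -0.9  0.5]
```

View pics/t3.png

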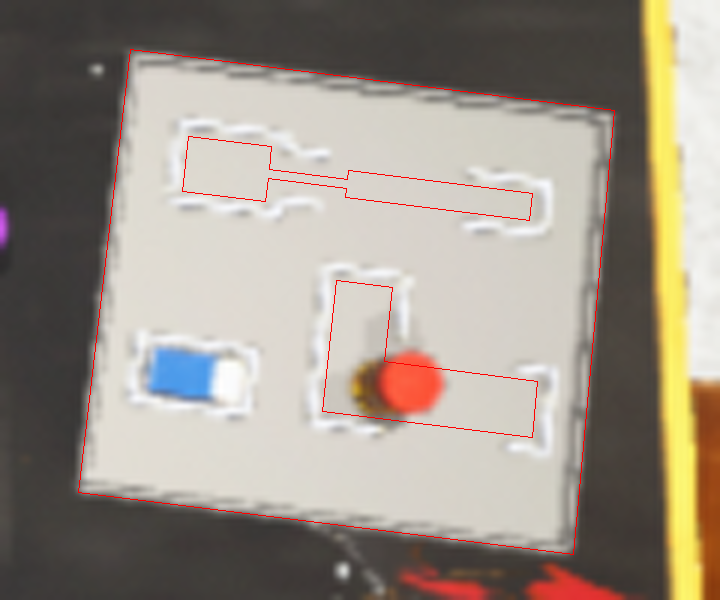

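View pics/s3.png

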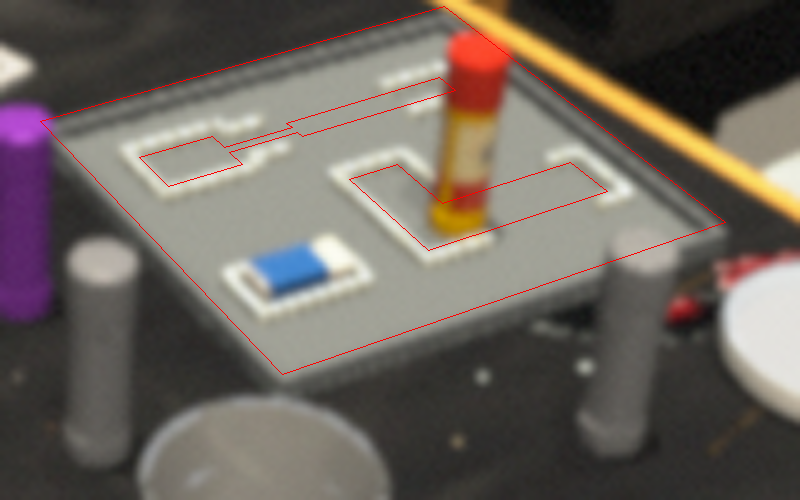

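Run:
```python
from ov import *
p=np.load('pics/top0.npz');s=np.load('pics/scene0.npz');v=np.load('pics/tray.npy')
pc=lambda c,f,o:(np.array(c)+.5)/f-.5+np.array(o)
g=unproj(p,pc([411,382],6,[320,225]),.089);print('glue top cam',g,(g[:,:2]-v[:2])@R2(v[2]))
g2=unproj(s,pc([479,50],5,[330,210]),.089);print('scene top',g2)
g3=unproj(s,pc([459,220],5,[330,210]),.004);print('scene base',g3)
# lookalikes, obstacles
for n,c in dict(purple=(316,263),grey1=(305.5,299),grey2=(372.5,341.5)).items(): print(n,unproj(p,c,.085))
print('edges',unproj(p,[[270,230],[268,370],[150,222],[436,300],[290,235]],0))
bt=[[629,52],[665,46],[693,180],[608,196],[600,160],[649,150]]
B=unproj(p,pc(bt,4,[180,170]),.006)[:,:2]
ref=np.array([[12,-45],[-12,-45],[-12,45],[44,45],[44,21],[12,21]])/1e3
q=None
for y0 in(1.5,):
    q=least_squares(lambda b:(TW(b,ref)[:,:2]-B).ravel(),[.65,-.08,y0]);print('br',q.x,np.round(q.fun*1e3,1))
st=[[75,71,.003],[80,44,.003],[131,55,.003],[124,89,.003],[294,101,.010],[291,117,.010],[176,92,.010],[181,75,.01]]
S=np.array([unproj(p,pc(a[:2],4,[180,170]),a[2])[0,:2] for a in st])
ref2=np.array([[-12,75],[12,75],[12,39],[-12,39],[6,-75],[-6,-75],[-6,5],[6,5]])/1e3
q2=least_squares(lambda b:(TW(b,ref2)[:,:2]-S).ravel(),[.68,.17,-.2]);print('sp',q2.x,np.round(q2.fun*1e3,1))
L=[(TW(q.x,z(BR,.006)),(0,0,255)),(TW(q2.x,z(SP,.005)),(0,0,255))]
draw(p,L,180,370,170,220,4,'pics/t4.png');draw(s,L,130,350,190,290,3,'pics/s4.png')
np.save('pics/br.npy',q.x);np.save('pics/sp.npy',q2.x)
print('spgrip',TW(q2.x,[[0,-.015,0]]),'brgrip',TW(q.x,[[0,-.008,0]]))
```

```text
glue top cam [[ 0.41585876 -0.23037447  0.089     ]] [[-0.03559794 -0.01633625]]
scene top [[ 0.41103983 -0.22684559  0.089     ]]
scene base [[ 0.41438752 -0.23211415  0.004     ]]
purple [[ 0.47800405 -0.05974348  0.085     ]]
grey1 [[ 0.39266303 -0.033766    0.085     ]]
grey2 [[ 0.29209483 -0.1901488   0.085     ]]
edges [[ 0.57245646  0.05697397  0.        ]
 [ 0.21829411  0.06136427  0.        ]
 [ 0.59621923  0.3691379   0.        ]
 [ 0.38700156 -0.36879003  0.        ]
 [ 0.55882462  0.00490494  0.        ]]
br [ 0.65320653 -0.13938433  1.75082803] [-1.2 -0.  -0.8  0.3  0.7  0.5  0.9 -0.2  0.5 -0.7 -0.1  0.1]
sp [ 0.67663595  0.17222583 -0.25269787] [-3.3  2.8  1.7 -0.4  0.4 -1.6  0.1  0.3 -0.5 -2.3 -1.4 -1.2  1.3  1.2
  1.6  1.3]
spgrip [[0.67288569 0.15770221 0.        ]] brgrip [[ 0.66107723 -0.13795185  0.        ]]
```

View pics/t4.png

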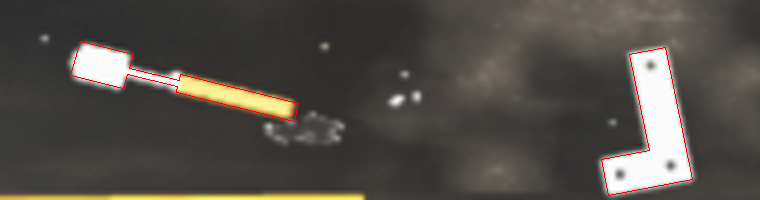

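View pics/s4.png

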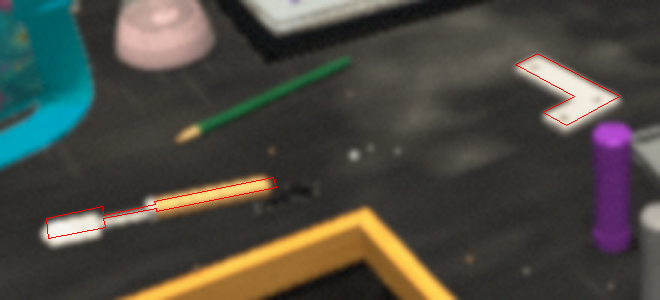

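```bash
cat > rel.py <<'E'
import sys,numpy as np
from workcell import robot
from scipy.spatial.transform import Rotation as R
# usage: rel.py x y z yawY  -> remaining in tool axes (units of 25mm) and twist (units .12)
s=robot.get_state();r=R.from_quat(s['tool_rot']);M=r.as_matrix()
t=np.array([float(a) for a in sys.argv[1:4]]);d=M.T@(t-s['ee_pos'])
ya=np.arctan2(M[1,1],M[0,1])
print('t',round(s['clock'],2),'pos',np.round(s['ee_pos'],4),'yawY',round(ya,3),'tilt',np.round(M[2],3),'open',round(s['opening'],4),'F',np.round(s['wrist_force'],1),'q',np.round(s['q'],2))
print('units',np.round(d/.025,2))
if len(sys.argv)>4:
    dy=float(sys.argv[4])-ya; dy=(dy+np.pi)%(2*np.pi)-np.pi; print('twist units',round(-dy/.12,2))
E
python3 -m crank '{"travel":[[1,0.8,0],[1,0.8,0],[1,0.8,0],[1,0.8,0],[1,0.8,0]],"twist":[0,0,0,0,0]}' 1; python3 rel.py .4155 -.2305 .15 -1.85
```

```text
clock: 1.32
ee_pos: [0.2448, 0.3971, 0.2292]
tool_rot: [0.991, -0.136, -0.0, 0.001]
wrist_force: [0.8, 0.1, 0.3]
opening: 0.085
t 1.32 pos [0.2448 0.3971 0.2292] yawY -1.844 tilt [-0.     0.002 -1.   ] open 0.085 F [0.8 0.1 0.3] q [ 1.36  0.09 -0.1  -0.   -1.38 -0.06]
units [13.35 22.32  3.2 ]
twist units 0.05
```

```bash
python3 -m crank '{"travel":[[0.8,1,0],[0.8,1,0],[0.8,1,0],[0.6,1,0],[0.6,1,0]],"twist":[0,0,0,0,0]}'; python3 -m crank '{"travel":[[0.6,1,0],[0.6,1,0],[0.6,1,0],[0.6,1,0],[0.6,1,0]],"twist":[0,0,0,0,0]}';python3 -m crank '{"travel":[[0.6,1,0],[0.6,1,0],[0.6,1,0],[0.6,1,0],[0.6,1,0]],"twist":[0,0,0,0,0]}'; python3 rel.py .4155 -.2305 .15 -1.85
```

```text
clock: 1.73
ee_pos: [0.3006, 0.2451, 0.2296]
tool_rot: [0.991, -0.136, 0.001, 0.0]
wrist_force: [0.8, -0.3, -0.6]
opening: 0.0853
clock: 2.15
ee_pos: [0.3395, 0.0971, 0.231]
tool_rot: [0.991, -0.135, 0.002, -0.002]
wrist_force: [1.3, 0.3, -0.1]
opening: 0.0857
clock: 2.57
ee_pos: [0.3785, -0.0509, 0.2325]
tool_rot: [0.991, -0.134, 0.005, -0.003]
wrist_force: [0.5, 0.7, -0.6]
opening: 0.0851
t 2.57 pos [ 0.3785 -0.0509  0.2325] yawY -1.84 tilt [ 0.008 -0.008 -1.   ] open 0.0851 F [ 0.5  0.7 -0.6] q [ 0.28 -0.09 -0.27 -0.   -1.38  1.02]
units [3.31 6.56 3.28]
twist units 0.08
```

```bash
python3 -m crank '{"travel":[[0.5,1,0],[0.5,1,0],[0.5,1,0],[0.5,1,0.2],[0.5,0.9,0.2]],"twist":[0,0,0,0,0]}'; python3 -m crank '{"travel":[[0.4,0.7,0.2],[0.2,0.5,0.2],[0,0,0]],"twist":[0,0,0]}'; python3 rel.py .4155 -.2305 .13 -1.85
python3 - <<'E'
from ov import *
from workcell import robot
s=robot.get_state()
for n in ['top','scene']:
    p=robot.read_camera(n);np.savez(f'pics/{n}1.npz',**{k:p[k] for k in('frame','camera_matrix','extrinsics')})
    c=proj(p,s['ee_pos'])[0];print(n,c);a,b=int(c[0])-70,int(c[1])-50
    a=max(a,0);crop(p,a,a+140,b,b+110,5,f'pics/{n}1c.png');print(a,b)
E
```

```text
clock: 2.98
ee_pos: [0.4071, -0.1941, 0.224]
tool_rot: [0.991, -0.135, 0.007, -0.003]
wrist_force: [0.4, 0.7, -0.2]
opening: 0.0852
clock: 3.23
ee_pos: [0.4137, -0.2329, 0.2122]
tool_rot: [0.99, -0.138, 0.006, -0.003]
wrist_force: [-0.3, -0.2, -0.6]
opening: 0.0857
t 3.23 pos [ 0.4137 -0.2329  0.2122] yawY -1.847 tilt [ 0.012 -0.008 -1.   ] open 0.0857 F [-0.3 -0.2 -0.6] q [-0.19  0.11 -0.12 -0.01 -1.33  1.48]
units [ 0.   -0.09  3.29]
twist units 0.03
top [399.84420549 287.58826663]
329 237
scene [434.59644987 159.47617034]
364 109
```

View pics/top1c.png

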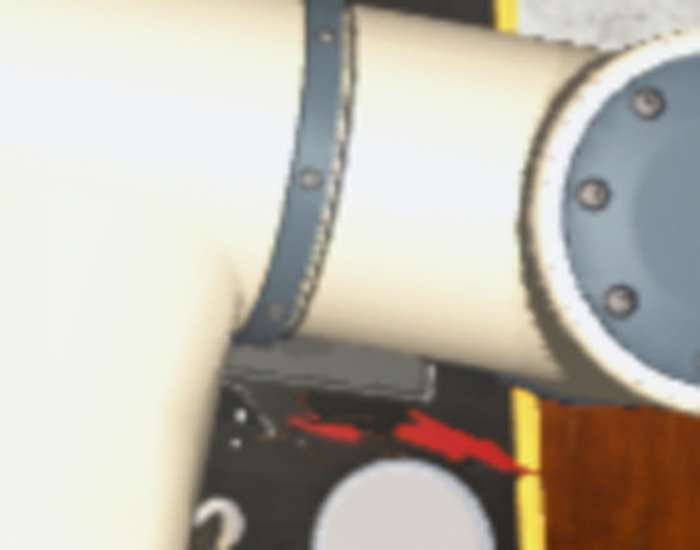

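View pics/scene1c.png

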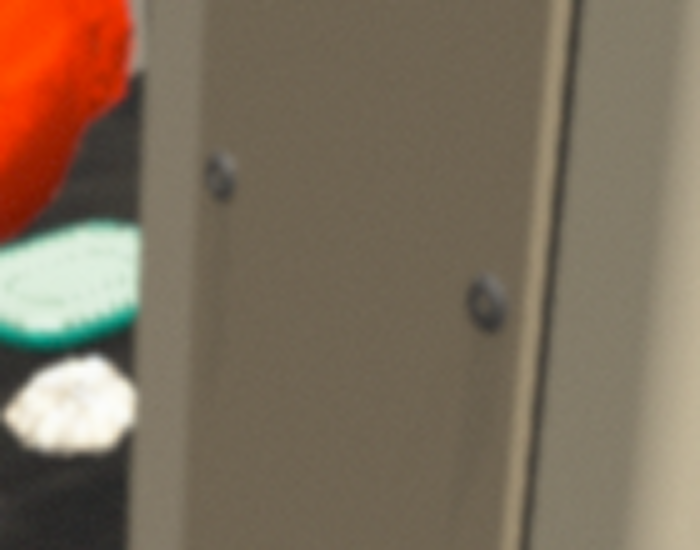

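```bash
python3 -m crank '{"travel":[[0,0,1],[0,0,1],[0,0,1],[0,0,1],[0,0,1]],"twist":[0,0,0,0,0]}'; python3 rel.py .415 -.2308 .036 -1.85
python3 - <<'E'
from ov import *
from workcell import robot
p=robot.read_camera('scene');cv2.imwrite('pics/sc2.png',p['frame'][:,:,::-1])
E
```

```text
clock: 3.75
ee_pos: [0.4226, -0.2293, 0.0938]
tool_rot: [0.991, -0.134, 0.018, -0.001]
wrist_force: [0.2, -0.9, 0.2]
opening: 0.0858
t 3.75 pos [ 0.4226 -0.2293  0.0938] yawY -1.84 tilt [ 0.035 -0.008 -0.999] open 0.0858 F [ 0.2 -0.9  0.2] q [-0.17  0.19 -0.34 -0.01 -1.    1.48]
units [-0.36  0.15  2.3 ]
twist units 0.08
```

View pics/sc2.png

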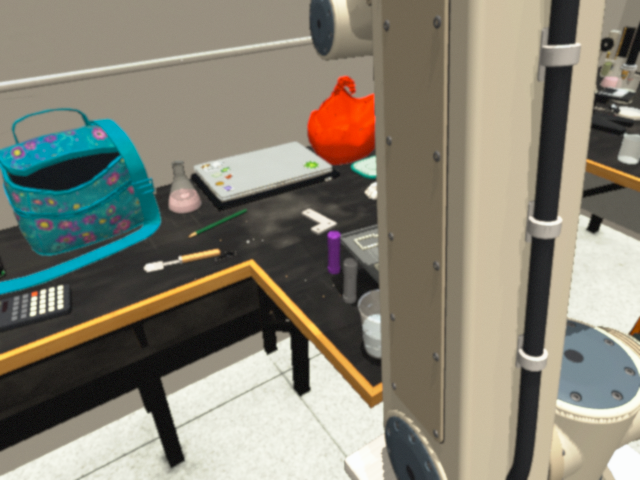

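```bash
python3 -m crank '{"travel":[[-0.1,0,0.3],[-0.1,0,0.3],[-0.1,0.1,0.3],[0,0,0.3],[0,0,0.3]],"twist":[0,0,0,0,0]}'; python3 rel.py .415 -.2308 .036 -1.85
```

```text
clock: 4.22
ee_pos: [0.4141, -0.2259, 0.0527]
tool_rot: [0.991, -0.132, 0.016, -0.002]
wrist_force: [0.6, -0.2, 0.0]
opening: 0.0855
t 4.22 pos [ 0.4141 -0.2259  0.0527] yawY -1.836 tilt [ 0.031 -0.009 -0.999] open 0.0855 F [ 0.6 -0.2  0. ] q [-0.17  0.22 -0.42 -0.01 -0.9   1.48]
units [0.06 0.18 0.67]
twist units 0.12
```

```bash
python3 -m crank '{"travel":[[0,0.2,0.25],[0,0.1,0.25],[0,0,0.2],[0,0,0]],"twist":[0,0,0,0]}'; python3 rel.py .415 -.2308 .036 -1.85;  python3 -m crank '{"travel":[[0,0,0],[0,0,0],[0,0,0],[0,0,0],[0,0,0]],"twist":[0,0,0,0,0]}' -1 30; python3 rel.py .415 -.2308 .036 -1.85
```

```text
clock: 4.55
ee_pos: [0.4129, -0.234, 0.0332]
tool_rot: [0.991, -0.132, 0.016, -0.002]
wrist_force: [0.4, 0.2, 0.1]
opening: 0.085
t 4.55 pos [ 0.4129 -0.234   0.0332] yawY -1.836 tilt [ 0.031 -0.009 -0.999] open 0.085 F [0.4 0.2 0.1] q [-0.19  0.25 -0.44 -0.01 -0.85  1.5 ]
units [ 0.05 -0.15 -0.11]
twist units 0.12
clock: 4.97
ee_pos: [0.4136, -0.2346, 0.0337]
tool_rot: [0.991, -0.133, 0.017, -0.002]
wrist_force: [0.8, 0.6, 0.5]
opening: 0.0257
t 4.97 pos [ 0.4136 -0.2346  0.0337] yawY -1.837 tilt [ 0.032 -0.008 -0.999] open 0.0257 F [0.8 0.6 0.5] q [-0.19  0.25 -0.44 -0.01 -0.85  1.5 ]
units [ 0.02 -0.16 -0.09]
twist units 0.11
```

```bash
python3 -m crank '{"travel":[[0,0,0],[0,0,-0.2],[0,0,-0.4],[0,0,-0.4],[0,0,-0.4]],"twist":[0,0,0,0,0]}'; python3 rel.py .555 .0 .2 -1.85
```

```text
clock: 5.38
ee_pos: [0.4107, -0.2338, 0.069]
tool_rot: [0.991, -0.133, 0.014, -0.002]
wrist_force: [0.6, 0.3, -1.4]
opening: 0.0234
t 5.38 pos [ 0.4107 -0.2338  0.069 ] yawY -1.837 tilt [ 0.028 -0.009 -1.   ] open 0.0234 F [ 0.6  0.3 -1.4] q [-0.19  0.21 -0.39 -0.01 -0.94  1.5 ]
units [  3.25 -10.59  -5.06]
twist units 0.11
```

```bash
python3 -m crank '{"travel":[[0,0,-0.6],[0,0,-0.6],[0,0,-0.7],[0,0,-0.7],[0,-0.3,-0.6]],"twist":[0,0,0,0,0]}'; python3 -m crank '{"travel":[[0.2,-0.6,-0.1],[0.3,-0.8,0],[0.3,-0.8,0],[0.3,-0.8,0],[0.3,-0.8,0]],"twist":[0,0,0,0,0]}';python3 -m crank '{"travel":[[0.3,-0.8,0],[0.3,-0.8,0],[0.3,-0.8,0],[0.3,-0.8,0],[0.3,-0.8,0]],"twist":[0,0,0,0,0]}'; python3 rel.py .56 .0 .03 -1.85
```

```text
clock: 5.8
ee_pos: [0.4084, -0.2266, 0.1534]
tool_rot: [0.991, -0.133, 0.013, -0.003]
wrist_force: [0.1, 0.1, -0.8]
opening: 0.023
clock: 6.22
ee_pos: [0.4695, -0.1437, 0.1659]
tool_rot: [0.991, -0.135, 0.019, -0.002]
wrist_force: [0.5, 0.7, -0.4]
opening: 0.023
clock: 6.63
ee_pos: [0.5343, -0.0525, 0.1711]
tool_rot: [0.991, -0.135, 0.02, -0.002]
wrist_force: [-0.3, 0.2, -0.3]
opening: 0.0234
t 6.63 pos [ 0.5343 -0.0525  0.1711] yawY -1.841 tilt [ 0.039 -0.01  -0.999] open 0.0234 F [-0.3  0.2 -0.3] q [ 0.2   0.23 -0.09  0.01 -1.22  1.1 ]
units [ 0.21 -2.24  5.68]
twist units 0.07
```

```bash
python3 -m crank '{"travel":[[0.1,-0.6,0.2],[0.1,-0.6,0.4],[0,-0.5,0.5],[0,-0.2,0.5],[0,0,0.5]],"twist":[0,0,0,0,0]}'; python3 -m crank '{"travel":[[0,0,0.4],[0,0,0.4],[0,0,0.4],[0,0,0.4],[0,0,0.4]],"twist":[0,0,0,0,0]}'; python3 rel.py .56 .0 .03 -1.85
```

```text
clock: 7.05
ee_pos: [0.5593, -0.0018, 0.1227]
tool_rot: [0.991, -0.133, 0.024, -0.003]
wrist_force: [0.0, -0.8, 0.5]
opening: 0.0231
clock: 7.47
ee_pos: [0.5617, -0.0018, 0.07]
tool_rot: [0.991, -0.133, 0.024, -0.003]
wrist_force: [0.2, 0.3, 0.2]
opening: 0.023
t 7.47 pos [ 0.5617 -0.0018  0.07  ] yawY -1.836 tilt [ 0.047 -0.013 -0.999] open 0.023 F [0.2 0.3 0.2] q [ 0.28  0.35 -0.2   0.02 -0.98  1.01]
units [-0.16 -0.03  1.6 ]
twist units 0.11
```

```bash
python3 -m crank '{"travel":[[0,0,0.35],[0,0,0.3],[0,0,0.25],[0,0,0.2],[0,0,0.1]],"twist":[0,0,0,0,0]}'; python3 rel.py .56 .0 .03 -1.85
```

```text
clock: 7.88
ee_pos: [0.5624, -0.003, 0.0359]
tool_rot: [0.991, -0.133, 0.023, -0.003]
wrist_force: [0.1, 0.4, -0.5]
opening: 0.0229
t 7.88 pos [ 0.5624 -0.003   0.0359] yawY -1.838 tilt [ 0.046 -0.012 -0.999] open 0.0229 F [ 0.1  0.4 -0.5] q [ 0.28  0.39 -0.24  0.02 -0.9   1.01]
units [-0.13 -0.09  0.23]
twist units 0.1
```

```bash
python3 -m crank '{"travel":[[0,0,0.1],[0,0,0.1],[0,0,0.06],[0,0,0]],"twist":[0,0,0,0]}'; python3 rel.py .56 .0 .03 -1.85
```

```text
clock: 8.22
ee_pos: [0.5638, -0.0031, 0.0299]
tool_rot: [0.991, -0.133, 0.025, -0.003]
wrist_force: [-0.5, -0.7, -0.4]
opening: 0.0232
t 8.22 pos [ 0.5638 -0.0031  0.0299] yawY -1.837 tilt [ 0.048 -0.012 -0.999] open 0.0232 F [-0.5 -0.7 -0.4] q [ 0.28  0.4  -0.25  0.02 -0.88  1.01]
units [-0.18 -0.08 -0.01]
twist units 0.1
```

```bash
python3 -m crank '{"travel":[[0,0,0.06],[0,0,0.06],[0,0,0]],"twist":[0,0,0]}'; python3 rel.py .56 .0 .03 -1.85
```

```text
clock: 8.47
ee_pos: [0.5659, -0.0033, 0.0301]
tool_rot: [0.991, -0.132, 0.027, -0.003]
wrist_force: [0.2, 0.2, -0.9]
opening: 0.0228
t 8.47 pos [ 0.5659 -0.0033  0.0301] yawY -1.836 tilt [ 0.053 -0.013 -0.999] open 0.0228 F [ 0.2  0.2 -0.9] q [ 0.28  0.4  -0.25  0.02 -0.88  1.01]
units [-0.26 -0.07 -0.01]
twist units 0.12
```

```bash
python3 -m crank '{"travel":[[0,0,0],[0,0,0],[0,0,0],[0,0,0]],"twist":[0,0,0,0]}' 0.3; python3 rel.py .56 .0 .03 -1.85
python3 - <<'E'
from ov import *
from workcell import robot
p=robot.read_camera('scene');cv2.imwrite('pics/sc3.png',p['frame'][:,:,::-1]);crop(p,230,450,180,320,3,'pics/sc3c.png')
p=robot.read_camera('top');cv2.imwrite('pics/tp3.png',p['frame'][:,:,::-1])
E
```

```text
clock: 8.8
ee_pos: [0.5663, -0.003, 0.0304]
tool_rot: [0.991, -0.132, 0.028, -0.003]
wrist_force: [0.3, 0.3, -0.3]
opening: 0.0554
t 8.8 pos [ 0.5663 -0.003   0.0304] yawY -1.836 tilt [ 0.054 -0.014 -0.998] open 0.0554 F [ 0.3  0.3 -0.3] q [ 0.28  0.4  -0.24  0.02 -0.88  1.01]
units [-0.27 -0.05  0.  ]
twist units 0.12
```

View pics/sc3c.png

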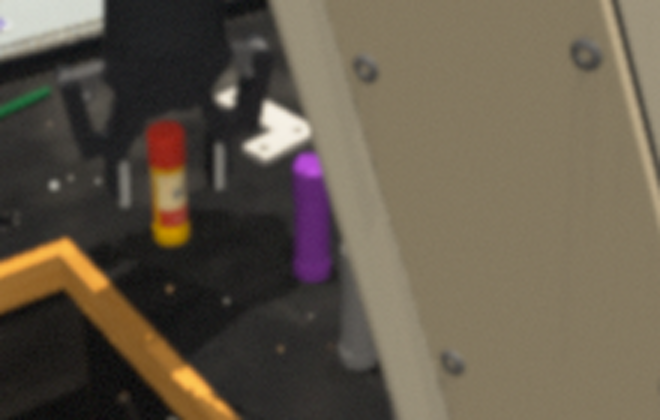

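View pics/tp3.png

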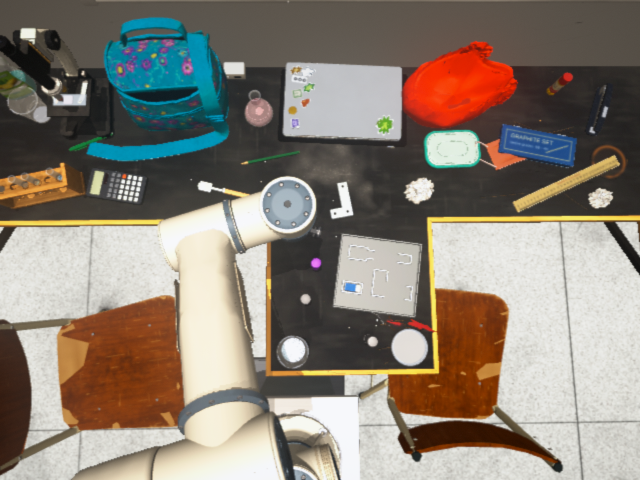

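```bash
python3 -m crank '{"travel":[[0,0,-0.3],[0,0,-0.5],[0,0,-1],[0,0,-1],[0,0,-1]],"twist":[0,0,0,0,0]}' 0.5; python3 rel.py .661 -.138 .15 -1.39
python3 - <<'E'
from ov import *
s=np.load('pics/scene0.npz');p=np.load('pics/top0.npz')
print(proj(s,[[.5663,-.003,.0304],[.5663,-.003,.035],[.5663,-.003,0]]))
E
```

```text
clock: 9.32
ee_pos: [0.5563, -0.0038, 0.1233]
tool_rot: [0.991, -0.133, 0.021, -0.001]
wrist_force: [0.0, -0.2, -0.5]
opening: 0.0642
t 9.32 pos [ 0.5563 -0.0038  0.1233] yawY -1.837 tilt [ 0.04  -0.008 -0.999] open 0.0642 F [ 0.  -0.2 -0.5] q [ 0.28  0.3  -0.12  0.02 -1.11  1.01]
units [ 5.49  4.07 -0.88]
twist units -3.73
[[285.80469791 244.74412696]
 [285.6873755  242.85339346]
 [286.56441179 256.98745249]]
```

```bash
python3 -m crank '{"travel":[[0.8,0.5,-0.3],[0.8,0.5,-0.3],[0.8,0.5,-0.3],[0.7,0.6,-0.2],[0.6,0.6,0]],"twist":[-0.7,-0.8,-0.8,-0.8,-0.6]}' 0.5; python3 rel.py .661 -.138 .06 -1.39
```

```text
clock: 9.73
ee_pos: [0.6455, -0.079, 0.1693]
tool_rot: [0.995, 0.101, 0.028, 0.004]
wrist_force: [-1.2, 0.6, 0.7]
opening: 0.0641
t 9.73 pos [ 0.6455 -0.079   0.1693] yawY -1.37 tilt [ 0.055  0.013 -0.998] open 0.0641 F [-1.2  0.6  0.7] q [ 0.12  0.44  0.21  0.01 -1.29  1.65]
units [-0.1   2.38  4.4 ]
twist units 0.17
```

```bash
python3 -m crank '{"travel":[[0,0.5,0.4],[0,0.6,0.5],[0,0.6,0.6],[0,0.5,0.6],[0,0.2,0.6]],"twist":[0.1,0.1,0,0,0]}'; python3 -m crank '{"travel":[[0,0,0.5],[0,0,0.4],[0,0,0.4],[0,0,0.3],[0,0,0]],"twist":[0,0,0,0,0]}'; python3 rel.py .661 -.138 .01 -1.39
python3 - <<'E'
from ov import *
from workcell import robot
p=robot.read_camera('scene');crop(p,230,450,150,290,3,'pics/sc4c.png')
p=robot.read_camera('top');crop(p,280,420,150,270,5,'pics/tp4.png')
E
```

```text
clock: 10.15
ee_pos: [0.6644, -0.1431, 0.1041]
tool_rot: [0.996, 0.085, 0.032, 0.004]
wrist_force: [-0.7, 0.4, -0.8]
opening: 0.0644
clock: 10.57
ee_pos: [0.6618, -0.1447, 0.0558]
tool_rot: [0.996, 0.079, 0.027, 0.002]
wrist_force: [0.7, 0.0, -0.4]
opening: 0.0636
t 10.57 pos [ 0.6618 -0.1447  0.0558] yawY -1.413 tilt [ 0.054  0.009 -0.998] open 0.0636 F [ 0.7  0.  -0.4] q [ 0.02  0.56  0.12  0.   -1.07  1.71]
units [-0.09 -0.29  1.83]
twist units -0.19
```

View pics/sc4c.png

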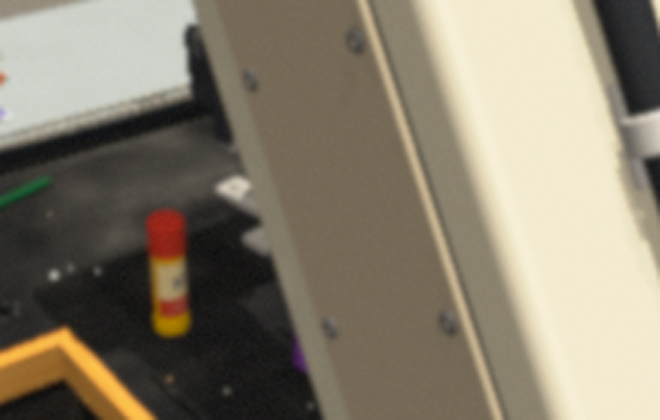

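View pics/tp4.png

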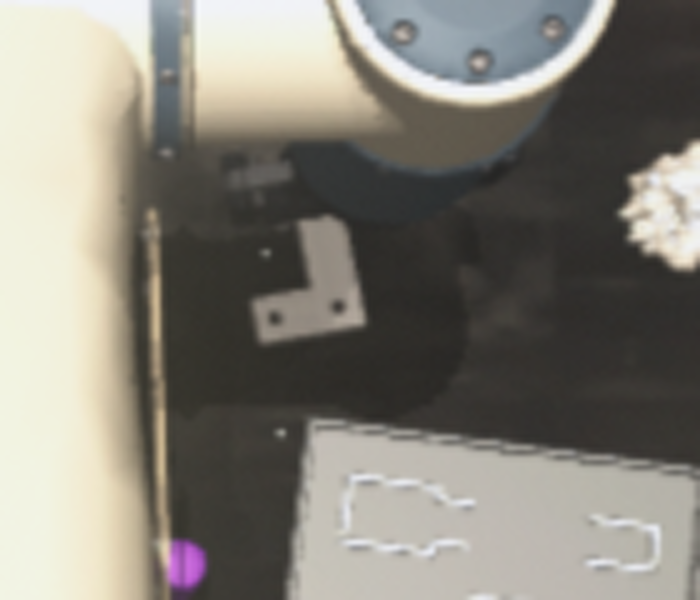

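```bash
python3 -m crank '{"travel":[[0,-0.15,0.3],[0,-0.15,0.3],[0,0,0.3],[0,0,0.3],[0,0,0.2]],"twist":[-0.1,-0.1,0,0,0]}'; python3 rel.py .661 -.138 .002 -1.39
```

```text
clock: 11.08
ee_pos: [0.6667, -0.1358, 0.0243]
tool_rot: [0.995, 0.094, 0.033, 0.004]
wrist_force: [-0.2, -0.3, -0.9]
opening: 0.0639
t 11.08 pos [ 0.6667 -0.1358  0.0243] yawY -1.384 tilt [ 0.065  0.014 -0.998] open 0.0639 F [-0.2 -0.3 -0.9] q [ 0.03  0.59  0.08  0.   -0.99  1.73]
units [-0.3   0.03  0.88]
twist units 0.05
```

```bash
python3 -m crank '{"travel":[[-0.15,0,0.25],[-0.15,0,0.2],[-0.1,0,0.2],[0,0,0.1],[0,0,0]],"twist":[0,0,0,0,0]}'; python3 rel.py .661 -.138 .002 -1.39
```

```text
clock: 11.5
ee_pos: [0.6558, -0.138, 0.0004]
tool_rot: [0.995, 0.093, 0.031, 0.004]
wrist_force: [1.0, 0.5, -1.5]
opening: 0.064
t 11.5 pos [ 6.558e-01 -1.380e-01  4.000e-04] yawY -1.384 tilt [ 0.061  0.013 -0.998] open 0.064 F [ 1.   0.5 -1.5] q [ 0.03  0.6   0.02  0.   -0.93  1.73]
units [ 0.21  0.04 -0.05]
twist units 0.05
```

```bash
python3 -m crank '{"travel":[[0,0,0],[0,0,0],[0,0,0],[0,0,0],[0,0,0]],"twist":[0,0,0,0,0]}' -1 50; python3 rel.py .661 -.138 .002 -1.39; python3 -m crank '{"travel":[[0,0,0],[0,0,-0.2],[0,0,-0.3],[0,0,-0.3],[0,0,-0.3]],"twist":[0,0,0,0,0]}'; python3 rel.py .661 -.138 .002 -1.39
python3 - <<'E'
from ov import *
from workcell import robot
p=robot.read_camera('top');crop(p,280,420,150,270,5,'pics/tp5.png')
E
```

```text
clock: 11.92
ee_pos: [0.6567, -0.1383, 0.0018]
tool_rot: [0.995, 0.093, 0.032, 0.004]
wrist_force: [-0.4, 0.0, -1.6]
opening: 0.0217
t 11.92 pos [ 0.6567 -0.1383  0.0018] yawY -1.384 tilt [ 0.063  0.014 -0.998] open 0.0217 F [-0.4  0.  -1.6] q [ 0.03  0.6   0.02  0.   -0.93  1.73]
units [0.17 0.02 0.  ]
twist units 0.05
clock: 12.33
ee_pos: [0.6537, -0.1381, 0.0297]
tool_rot: [0.995, 0.093, 0.03, 0.004]
wrist_force: [0.5, -0.5, -0.2]
opening: 0.0223
t 12.33 pos [ 0.6537 -0.1381  0.0297] yawY -1.384 tilt [ 0.06   0.013 -0.998] open 0.0223 F [ 0.5 -0.5 -0.2] q [ 0.03  0.56  0.05  0.   -0.99  1.73]
units [0.22 0.04 1.12]
twist units 0.05
```

View pics/tp5.png

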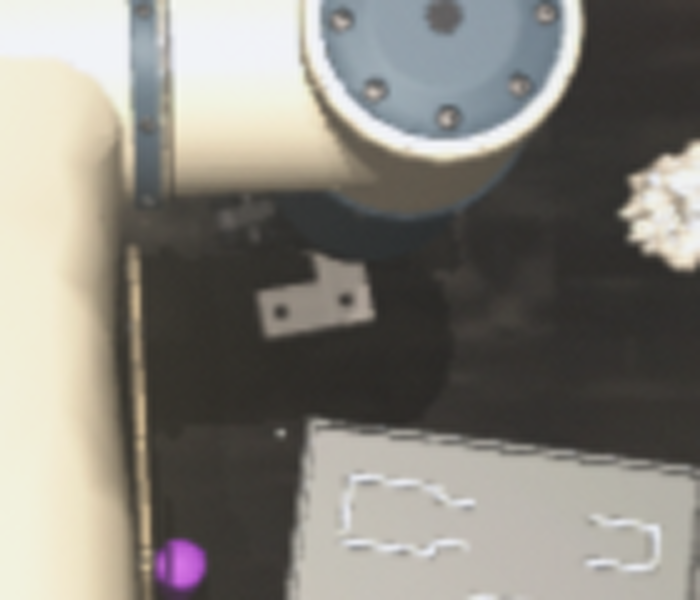

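```bash
python3 - <<'E'
from ov import *
p=np.load('pics/top0.npz');v=np.load('pics/tray.npy')
pc=lambda c,f,o:(np.array(c)+.5)/f-.5+np.array(o)
B=unproj(p,pc([[267,338],[375,318],[256,293],[313,281]],5,[280,150]),.0345)[:,:2]
ref=np.array([[44,45],[-12,45],[44,21],[12,21]])/1e3
q=least_squares(lambda b:(TW(b,ref)[:,:2]-B).ravel(),[.65,-.138,1.75]);print(q.x,np.round(q.fun*1e3,1))
d=(np.array([.6537,-.1381])-q.x[:2])@R2(q.x[2]);print('tcp in bracket',d)
h=TW(v,[[-.036,-.04,.004]])[0];print('home',h,'tcp target',TW(v,[[-.036,-.0436,.004]])[0])
E
python3 -m crank '{"travel":[[0,0,-0.7],[0,0,-1],[0,0,-1],[0,0,-1],[0,0,-0.8]],"twist":[0,0.3,0.6,0.8,0.8]}'; python3 rel.py .411 -.257 .12 3.006
```

```text
[ 0.6510467  -0.13940424  1.76972483] [-0.4  0.6  0.7  1.1 -0.3  0.2  0.  -1.9]
tcp in bracket [ 0.00075418 -0.00285872]
home [ 0.41227538 -0.25376879  0.004     ] tcp target [ 0.41179084 -0.25733603  0.004     ]
clock: 12.8
ee_pos: [0.6445, -0.1378, 0.146]
tool_rot: [0.998, -0.061, 0.028, -0.001]
wrist_force: [0.8, 0.2, -0.5]
opening: 0.022
t 12.8 pos [ 0.6445 -0.1378  0.146 ] yawY -1.694 tilt [ 0.057 -0.006 -0.998] open 0.022 F [ 0.8  0.2 -0.5] q [ 0.03  0.46  0.2   0.   -1.25  1.42]
units [-8.73  5.88  0.51]
twist units 13.2
```

```bash
python3 -m crank '{"travel":[[-0.7,0.4,0],[-0.7,0.6,0],[-0.6,0.7,0],[-0.4,0.8,0],[-0.3,0.8,0]],"twist":[0.9,0.9,0.9,0.9,0.9]}'; python3 rel.py .4118 -.257 .12 3.006
```

```text
clock: 13.22
ee_pos: [0.554, -0.1936, 0.1504]
tool_rot: [0.941, -0.336, 0.036, -0.012]
wrist_force: [0.5, -0.0, -0.7]
opening: 0.0222
t 13.22 pos [ 0.554  -0.1936  0.1504] yawY -2.254 tilt [ 0.061 -0.046 -0.997] open 0.0222 F [ 0.5 -0.  -0.7] q [-0.07  0.31 -0.02 -0.   -1.16  0.96]
units [-2.86  5.61  0.78]
twist units 8.52
```

```bash
sed -i "s/^print('units'/print('tiltW',np.round(M[:2,2],4));print('units'/" rel.py; python3 -m crank '{"travel":[[0,0,-1],[0,0,-1],[0,0,-1],[0,0,-1],[0,0,-0.5]],"twist":[0,0,0,0,0]}'; python3 rel.py .4118 -.257 .12 3.006;  python3 -m crank '{"travel":[[0,0.4,0],[0,0.4,0],[0,0.4,0],[0,0.4,0],[0,0.4,0]],"twist":[0,0,0,0,0]}'; python3 rel.py .4118 -.257 .12 3.006
```

```text
clock: 13.63
ee_pos: [0.5368, -0.1956, 0.2654]
tool_rot: [0.939, -0.341, 0.032, -0.011]
wrist_force: [1.2, -1.0, 0.2]
opening: 0.0218
t 13.63 pos [ 0.5368 -0.1956  0.2654] yawY -2.267 tilt [ 0.052 -0.043 -0.998] open 0.0218 F [ 1.2 -1.   0.2] q [-0.08  0.24  0.18 -0.   -1.44  0.95]
tiltW [ 0.0675 -0.0009]
units [-2.55  5.33  5.47]
twist units 8.42
clock: 14.05
ee_pos: [0.5029, -0.2363, 0.266]
tool_rot: [0.94, -0.34, 0.035, -0.012]
wrist_force: [0.1, -0.4, -1.4]
opening: 0.0219
t 14.05 pos [ 0.5029 -0.2363  0.266 ] yawY -2.265 tilt [ 0.057 -0.046 -0.997] open 0.0219 F [ 0.1 -0.4 -1.4] q [-0.17  0.21  0.14 -0.01 -1.43  1.04]
tiltW [ 0.0738 -0.0012]
units [-2.59  3.24  5.55]
twist units 8.44
```

```bash
python3 -m crank '{"travel":[[0,0,0],[0,0,0],[0,0,0]],"twist":[0,0,0]}'; python3 rel.py .4118 -.257 .12 3.006|grep -E 'tiltW|pos';  python3 -m crank '{"travel":[[0,0,0],[0,0,0],[0,0,0]],"twist":[0.5,0.5,0.5]}'; python3 rel.py .4118 -.257 .12 3.006|grep -E 'tiltW|pos'; python3 -m crank '{"travel":[[0,0,0.5],[0,0,0.5],[0,0,0.5]],"twist":[0,0,0]}'; python3 rel.py .4118 -.257 .12 3.006
```

```text
clock: 14.3
ee_pos: [0.4996, -0.2387, 0.2637]
tool_rot: [0.939, -0.342, 0.033, -0.012]
wrist_force: [-0.5, 0.2, -1.0]
opening: 0.022
t 14.3 pos [ 0.4996 -0.2387  0.2637] yawY -2.269 tilt [ 0.053 -0.044 -0.998] open 0.022 F [-0.5  0.2 -1. ] q [-0.17  0.21  0.13 -0.01 -1.43  1.04]
tiltW [ 0.0695 -0.0004]
clock: 14.55
ee_pos: [0.4995, -0.2385, 0.2622]
tool_rot: [0.903, -0.428, 0.03, -0.015]
wrist_force: [0.2, 0.2, -0.4]
opening: 0.0222
t 14.55 pos [ 0.4995 -0.2385  0.2622] yawY -2.454 tilt [ 0.042 -0.052 -0.998] open 0.0222 F [ 0.2  0.2 -0.4] q [-0.17  0.21  0.13 -0.01 -1.42  0.86]
tiltW [0.0672 0.0005]
clock: 14.8
ee_pos: [0.5041, -0.2385, 0.226]
tool_rot: [0.903, -0.429, 0.033, -0.015]
wrist_force: [0.2, 0.2, -1.2]
opening: 0.0223
t 14.8 pos [ 0.5041 -0.2385  0.226 ] yawY -2.457 tilt [ 0.047 -0.055 -0.997] open 0.0223 F [ 0.2  0.2 -1.2] q [-0.17  0.23  0.06 -0.01 -1.33  0.85]
tiltW [ 0.0722 -0.0012]
units [-1.95  3.56  3.96]
twist units 6.84
```

```bash
python3 -m crank '{"travel":[[0,0,0],[0,0,0],[0,0,0],[0,0,0]],"twist":[0,0,0,0]}'; python3 rel.py .4118 -.257 .12 3.006|grep -E 'tiltW|pos';  python3 -m crank '{"travel":[[0,0,-1],[0,0,-1],[0,0,0],[0,0,0]],"twist":[0.8,0.8,0.8,0.8]}'; python3 rel.py .4118 -.257 .12 3.006|grep -E 'tiltW|pos'; python3 -m crank '{"travel":[[0,0,0.2],[0,0,0.2],[0,0,0.2],[0,0,0.2],[0,0,0.2]],"twist":[0.8,0.5,0,0,0]}'; python3 rel.py .4118 -.257 .12 3.006
```

```text
clock: 15.13
ee_pos: [0.5035, -0.2375, 0.2233]
tool_rot: [0.903, -0.428, 0.03, -0.014]
wrist_force: [-0.1, -0.5, -0.2]
opening: 0.0221
t 15.13 pos [ 0.5035 -0.2375  0.2233] yawY -2.456 tilt [ 0.042 -0.052 -0.998] open 0.0221 F [-0.1 -0.5 -0.2] q [-0.17  0.23  0.06 -0.01 -1.33  0.85]
tiltW [0.0664 0.0005]
clock: 15.47
ee_pos: [0.5002, -0.2376, 0.2772]
tool_rot: [0.801, -0.598, 0.027, -0.02]
wrist_force: [-0.4, 0.2, -1.7]
opening: 0.0219
t 15.47 pos [ 0.5002 -0.2376  0.2772] yawY -2.853 tilt [ 0.019 -0.065 -0.998] open 0.0219 F [-0.4  0.2 -1.7] q [-0.17  0.21  0.17 -0.01 -1.46  0.46]
tiltW [ 0.0674 -0.0002]
clock: 15.88
ee_pos: [0.5045, -0.2387, 0.2579]
tool_rot: [0.749, -0.662, 0.031, -0.025]
wrist_force: [-0.0, 0.0, -1.0]
opening: 0.0221
t 15.88 pos [ 0.5045 -0.2387  0.2579] yawY -3.018 tilt [ 0.014 -0.078 -0.997] open 0.0221 F [-0.  0. -1.] q [-0.17  0.21  0.12 -0.01 -1.4   0.29]
tiltW [ 0.0792 -0.0041]
units [0.2  4.19 5.21]
twist units 2.16
```

```bash
python3 -m crank '{"travel":[[0,0,0],[0,0,0],[0,0,0],[0,0,0],[0,0,0]],"twist":[0.7,0.7,0.7,0,0]}'; python3 rel.py .4118 -.257 .12 3.006|grep -E 'tiltW|pos';  python3 -m crank '{"travel":[[0,0,0],[0,0,0],[0,0,0],[0,0,0],[0,0,0]],"twist":[0,0,0,0,0]}'; python3 rel.py .4118 -.257 .12 3.006
```

```text
clock: 16.3
ee_pos: [0.5038, -0.2383, 0.2552]
tool_rot: [-0.659, 0.751, -0.026, 0.027]
wrist_force: [0.8, 0.3, -0.9]
opening: 0.022
t 16.3 pos [ 0.5038 -0.2383  0.2552] yawY 3.012 tilt [-0.007 -0.075 -0.997] open 0.022 F [ 0.8  0.3 -0.9] q [-0.17  0.21  0.12 -0.01 -1.4   0.04]
tiltW [ 0.0757 -0.003 ]
clock: 16.72
ee_pos: [0.5038, -0.2383, 0.2549]
tool_rot: [-0.663, 0.748, -0.026, 0.027]
wrist_force: [-0.6, -0.3, 0.0]
opening: 0.0219
t 16.72 pos [ 0.5038 -0.2383  0.2549] yawY 3.021 tilt [-0.006 -0.075 -0.997] open 0.0219 F [-0.6 -0.3  0. ] q [-0.17  0.21  0.12 -0.01 -1.4   0.05]
tiltW [ 0.0755 -0.0029]
units [1.22 3.96 5.1 ]
twist units 0.12
```

```bash
python3 -m crank '{"travel":[[0,0,-1],[0,0,-1],[0,0,-1],[0,0,-1],[0,0,0]],"twist":[0,0,0,0,0]}'; python3 rel.py .4118 -.257 .12 3.006|grep -E 'tiltW|pos';  python3 -m crank '{"travel":[[0,0,0.5],[0,0,0.5],[0,0,0.5],[0,0,0.5],[0,0,0.5]],"twist":[0,0,0,0,0]}'; python3 rel.py .4118 -.257 .12 3.006
```

```text
clock: 17.13
ee_pos: [0.4945, -0.2379, 0.3565]
tool_rot: [-0.664, 0.747, -0.024, 0.025]
wrist_force: [0.1, -0.7, -0.5]
opening: 0.0218
t 17.13 pos [ 0.4945 -0.2379  0.3565] yawY 3.023 tilt [-0.006 -0.069 -0.998] open 0.0218 F [ 0.1 -0.7 -0.5] q [-0.17  0.21  0.36 -0.01 -1.66  0.05]
tiltW [ 0.0696 -0.0018]
clock: 17.55
ee_pos: [0.5018, -0.2392, 0.2984]
tool_rot: [-0.664, 0.746, -0.03, 0.029]
wrist_force: [0.7, -0.7, -1.3]
opening: 0.0222
t 17.55 pos [ 0.5018 -0.2392  0.2984] yawY 3.025 tilt [-0.004 -0.084 -0.996] open 0.0222 F [ 0.7 -0.7 -1.3] q [-0.17  0.2   0.21 -0.01 -1.49  0.05]
tiltW [ 0.0836 -0.0059]
units [1.15 4.08 6.81]
twist units 0.16
```

```bash
python3 -m crank '{"travel":[[0.3,1,0],[0.3,1,0],[0.3,1,0],[0.2,0.8,0],[0,0,0]],"twist":[0,0,0,0,0]}'; python3 rel.py .4118 -.257 .12 3.006;  python3 -m crank '{"travel":[[0,0,1],[0,0,1],[0,0,1],[0,0,1],[0,0,1]],"twist":[0,0,0,0,0]}'; python3 rel.py .4118 -.257 .12 3.006
```

```text
clock: 17.97
ee_pos: [0.4002, -0.2547, 0.2839]
tool_rot: [-0.666, 0.745, -0.026, 0.027]
wrist_force: [0.1, 0.1, -1.0]
opening: 0.0222
t 17.97 pos [ 0.4002 -0.2547  0.2839] yawY 3.029 tilt [-0.006 -0.075 -0.997] open 0.0222 F [ 0.1  0.1 -1. ] q [-0.25  0.05 -0.01 -0.02 -1.44  0.14]
tiltW [ 0.0754 -0.0026]
units [0.08 0.02 6.57]
twist units 0.19
clock: 18.38
ee_pos: [0.4141, -0.258, 0.1632]
tool_rot: [-0.666, 0.745, -0.035, 0.032]
wrist_force: [-0.2, -0.1, -1.1]
opening: 0.0216
t 18.38 pos [ 0.4141 -0.258   0.1632] yawY 3.03 tilt [-0.    -0.095 -0.996] open 0.0216 F [-0.2 -0.1 -1.1] q [-0.25  0.11 -0.25 -0.01 -1.12  0.14]
tiltW [ 0.0941 -0.0104]
units [-0.03  0.26  1.71]
twist units 0.2
```

```bash
python3 -m crank '{"travel":[[0,0.2,0.9],[0,0.2,0.9],[0,0.2,0.8],[0,0.1,0.8],[0,0,0.6]],"twist":[0.2,0,0,0,0]}'; python3 rel.py .4119 -.2571 .02 3.006
python3 - <<'E'
from ov import *
from workcell import robot
p=robot.read_camera('top');crop(p,320,440,225,325,6,'pics/tp6.png')
p=robot.read_camera('scene');cv2.imwrite('pics/sc6.png',p['frame'][:,:,::-1])
E
```

```text
clock: 18.8
ee_pos: [0.4063, -0.2561, 0.0554]
tool_rot: [-0.657, 0.752, -0.035, 0.032]
wrist_force: [1.1, 0.4, -0.6]
opening: 0.022
t 18.8 pos [ 0.4063 -0.2561  0.0554] yawY 3.007 tilt [-0.003 -0.094 -0.996] open 0.022 F [ 1.1  0.4 -0.6] q [-0.25  0.2  -0.44 -0.02 -0.83  0.12]
tiltW [ 0.0938 -0.0099]
units [ 0.01 -0.09  1.43]
twist units 0.01
```

View pics/tp6.png

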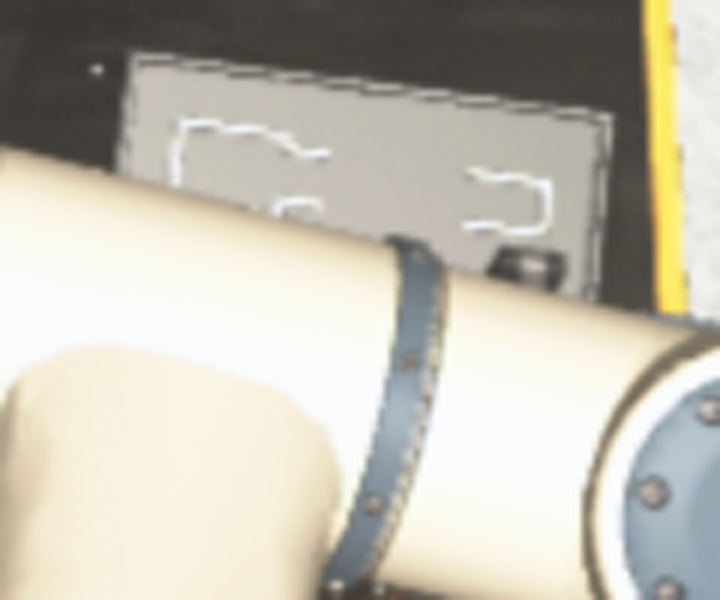

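View pics/sc6.png

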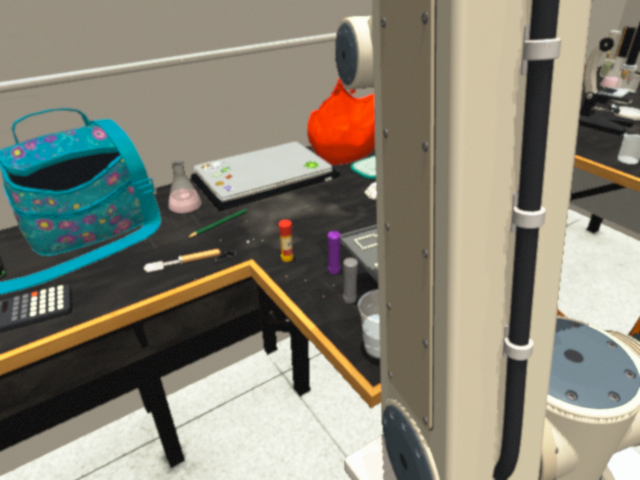

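```bash
python3 -m crank '{"travel":[[0,-0.05,0.4],[0,0,0.4],[0,0,0.4],[0,0,0]],"twist":[0,0,0,0]}'; python3 rel.py .4119 -.2571 .012 3.006
```

```text
clock: 19.23
ee_pos: [0.4136, -0.2576, 0.0283]
tool_rot: [-0.658, 0.751, -0.036, 0.032]
wrist_force: [-0.1, 1.1, -1.3]
opening: 0.022
t 19.23 pos [ 0.4136 -0.2576  0.0283] yawY 3.01 tilt [-0.001 -0.097 -0.995] open 0.022 F [-0.1  1.1 -1.3] q [-0.24  0.25 -0.47 -0.02 -0.76  0.12]
tiltW [ 0.0963 -0.012 ]
units [-0.01  0.13  0.64]
twist units 0.03
```

```bash
python3 -m crank '{"travel":[[0,0.1,0.25],[0,0.05,0.2],[0,0.03,0.15],[0,0,0]],"twist":[0,0,0,0]}'; python3 rel.py .4119 -.2571 .006 3.006
```

```text
clock: 19.57
ee_pos: [0.4133, -0.2581, 0.0154]
tool_rot: [-0.659, 0.751, -0.039, 0.034]
wrist_force: [0.6, -0.1, -1.1]
opening: 0.0218
t 19.57 pos [ 0.4133 -0.2581  0.0154] yawY 3.011 tilt [ 0.001 -0.103 -0.995] open 0.0218 F [ 0.6 -0.1 -1.1] q [-0.24  0.26 -0.49 -0.02 -0.72  0.13]
tiltW [ 0.102  -0.0144]
units [-0.03  0.1   0.37]
twist units 0.04
```

```bash
python3 -m crank '{"travel":[[0,0.08,0.2],[0,0.05,0.15],[0,0,0]],"twist":[0,0,0]}'; python3 rel.py .4119 -.2571 .006 3.006
```

```text
clock: 19.82
ee_pos: [0.4126, -0.2584, 0.0074]
tool_rot: [-0.659, 0.75, -0.041, 0.035]
wrist_force: [-0.3, 1.7, 3.6]
opening: 0.0219
t 19.82 pos [ 0.4126 -0.2584  0.0074] yawY 3.012 tilt [ 0.002 -0.107 -0.994] open 0.0219 F [-0.3  1.7  3.6] q [-0.24  0.27 -0.5  -0.02 -0.69  0.13]
tiltW [ 0.106  -0.0159]
units [-0.05  0.04  0.05]
twist units 0.05
```

```bash
python3 -m crank '{"travel":[[0,0,0.15],[0,0,0.1],[0,0,0]],"twist":[0,0,0]}'; python3 rel.py .4119 -.2571 .006 3.006;  python3 -m crank '{"travel":[[0,0,0],[0,0,0],[0,0,0],[0,0,-0.1]],"twist":[0,0,0,0]}' -0.2; python3 rel.py .4119 -.2571 .006 3.006
```

```text
clock: 20.07
ee_pos: [0.4124, -0.2584, 0.0068]
tool_rot: [-0.66, 0.75, -0.041, 0.034]
wrist_force: [-1.0, -1.2, -0.4]
opening: 0.0217
t 20.07 pos [ 0.4124 -0.2584  0.0068] yawY 3.014 tilt [ 0.003 -0.107 -0.994] open 0.0217 F [-1.  -1.2 -0.4] q [-0.24  0.27 -0.51 -0.01 -0.69  0.13]
tiltW [ 0.1052 -0.017 ]
units [-0.05  0.03  0.03]
twist units 0.07
clock: 20.4
ee_pos: [0.4117, -0.2583, 0.0095]
tool_rot: [-0.66, 0.75, -0.041, 0.034]
wrist_force: [-0.4, 1.3, -0.1]
opening: 0.0344
t 20.4 pos [ 0.4117 -0.2583  0.0095] yawY 3.014 tilt [ 0.003 -0.107 -0.994] open 0.0344 F [-0.4  1.3 -0.1] q [-0.24  0.27 -0.5  -0.01 -0.69  0.13]
tiltW [ 0.1052 -0.017 ]
units [-0.05  0.01  0.14]
twist units 0.07
```

Released; rise (along the tilted tool axis) and move off to look.

```bash
python3 -m crank '{"travel":[[0,0,-0.3],[0,0,-0.5],[0,0,-1],[0,0,-1],[0,0,-1]],"twist":[0,0,0,0,0]}' 0; python3 -m crank '{"travel":[[0,0,-1],[0,-1,-0.5],[0,-1,0],[0,-1,0],[0,-1,0]],"twist":[0,0,0,0,0]}';python3 -m crank '{"travel":[[-1,-1,0],[-1,-1,0],[-1,-0.5,0],[-1,-0.5,0],[-1,0,0]],"twist":[0,0,0,0,0]}'; python3 rel.py .67288 .1577 .06 2.889
python3 - <<'E'
from ov import *
from workcell import robot
p=robot.read_camera('top');crop(p,320,440,225,325,6,'pics/tp7.png');np.savez('pics/top7.npz',**{k:p[k] for k in('frame','camera_matrix','extrinsics')})
v=np.load('pics/tray.npy');L=[(l,(0,0,255)) for l in traylines(v)]
L[1]=(TW(v,z(BR+[-.036,-.04],.010)),(0,0,255))
draw(p,L,320,440,225,325,6,'pics/tp7o.png')
E
```

```text
clock: 20.82
ee_pos: [0.3973, -0.2553, 0.1028]
tool_rot: [-0.659, 0.75, -0.035, 0.03]
wrist_force: [1.0, -0.6, 1.2]
opening: 0.0423
clock: 21.23
ee_pos: [0.4934, -0.2689, 0.163]
tool_rot: [-0.659, 0.751, -0.041, 0.033]
wrist_force: [0.0, -0.9, -0.3]
opening: 0.0427
clock: 21.65
ee_pos: [0.5907, -0.1554, 0.1725]
tool_rot: [-0.656, 0.753, -0.042, 0.033]
wrist_force: [0.7, 0.5, -0.1]
opening: 0.0427
t 21.65 pos [ 0.5907 -0.1554  0.1725] yawY 3.005 tilt [ 0.006 -0.107 -0.994] open 0.0427 F [ 0.7  0.5 -0.1] q [ 0.01  0.32  0.04  0.02 -1.18 -0.16]
tiltW [ 0.1048 -0.0201]
units [-12.88  -1.06   4.57]
twist units 0.97
```

View pics/tp7.png

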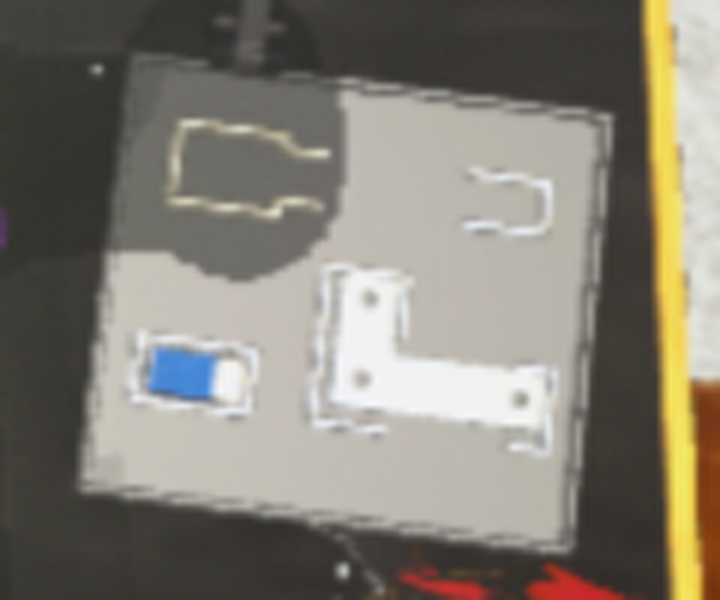

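View pics/tp7o.png

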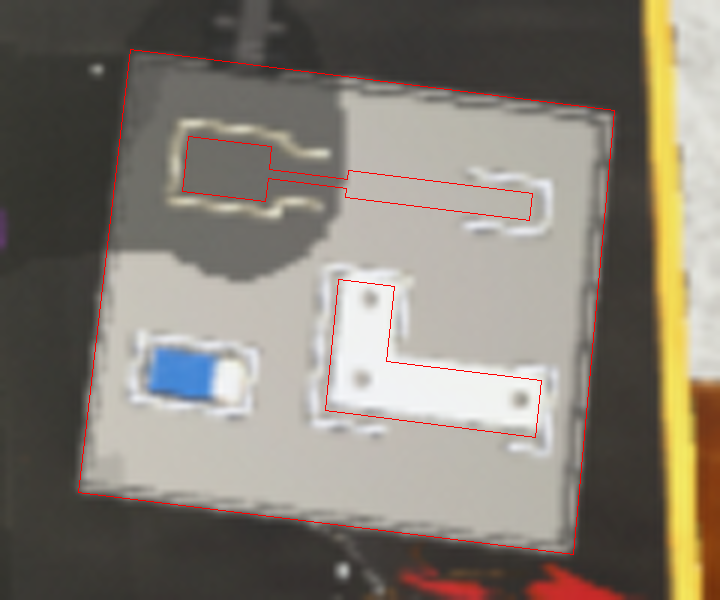

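Run:
```python
from ov import *
p=np.load('pics/top7.npz');v=np.load('pics/tray.npy')
crop(p,365,420,262,305,14,'pics/tp7z.png')
pc=lambda c,f,o:(np.array(c)+.5)/f-.5+np.array(o)
C=[[345,273],[406,280],[392,357],[547,370],[541,430],[333,405]]
B=unproj(p,pc(C,6,[320,225]),.010)[:,:2]
ref=np.array([[44,45],[44,21],[12,21],[12,-45],[-12,-45],[-12,45]])/1e3
q=least_squares(lambda b:(TW(b,ref)[:,:2]-B).ravel(),[.41,-.25,-.135]);print(q.x,np.round(q.fun*1e3,1))
print('origin err tray frame',(q.x[:2]-TW(v,[[-.036,-.04,0]])[0,:2])@R2(v[2]),'toe',(TW(q.x,[[.044,.033,0]])[0,:2]-TW(v,[[.008,-.007,0]])[0,:2])@R2(v[2]))
s=cv2
```

```text
[ 0.4150132  -0.25714643 -0.12967561] [-0.1 -0.2  0.   2.1  1.  -0.9 -1.4 -0.4  0.1 -0.9  0.3  0.3]
origin err tray frame [ 0.00316752 -0.00297841] toe [ 0.0029911  -0.00274448]
```

View pics/tp7z.png

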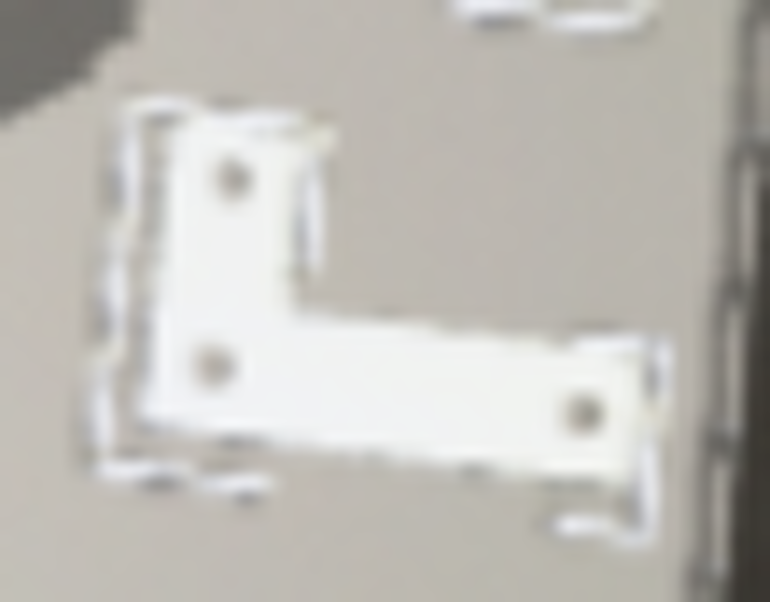

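Run:
```python
from ov import *
from workcell import robot
p=robot.read_camera('scene');cv2.imwrite('pics/sc8.png',p['frame'][:,:,::-1])
```

View pics/sc8.png

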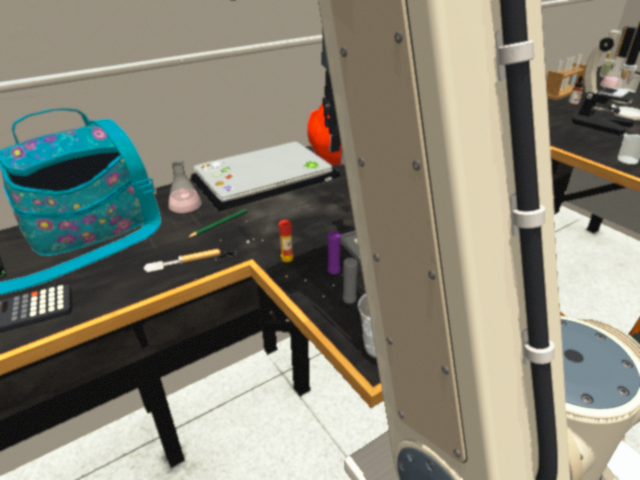

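```bash
python3 -m crank '{"travel":[[-1,-0.2,0],[-1,-0.2,0],[-1,-0.2,0],[-1,-0.2,0],[-1,0,0]],"twist":[0.2,0.2,0.2,0.2,0.2]}'; python3 -m crank '{"travel":[[-1,0,0],[-1,0,0],[-1,0,0],[-1,0,0],[-1,0,0]],"twist":[0,0,0,0,0]}';python3 rel.py .67288 .1577 .06 2.889
python3 - <<'E'
from ov import *
from workcell import robot
p=robot.read_camera('scene');cv2.imwrite('pics/sc9.png',p['frame'][:,:,::-1]);np.savez('pics/scene9.npz',**{k:p[k] for k in('frame','camera_matrix','extrinsics')})
p=robot.read_camera('top');cv2.imwrite('pics/tp9.png',p['frame'][:,:,::-1]);np.savez('pics/top9.npz',**{k:p[k] for k in('frame','camera_matrix','extrinsics')})
E
```

```text
clock: 22.17
ee_pos: [0.6313, -0.0338, 0.1764]
tool_rot: [-0.607, 0.793, -0.039, 0.034]
wrist_force: [0.6, 0.2, -0.2]
opening: 0.0428
clock: 22.58
ee_pos: [0.6639, 0.0903, 0.1791]
tool_rot: [-0.606, 0.794, -0.04, 0.034]
wrist_force: [0.6, -0.1, 0.8]
opening: 0.043
t 22.58 pos [0.6639 0.0903 0.1791] yawY 2.874 tilt [-0.006 -0.104 -0.995] open 0.043 F [ 0.6 -0.1  0.8] q [ 0.4   0.44  0.22  0.06 -1.26 -0.68]
tiltW [ 0.1015 -0.0219]
units [-2.67  0.86  4.71]
twist units -0.12
```

View pics/sc9.png

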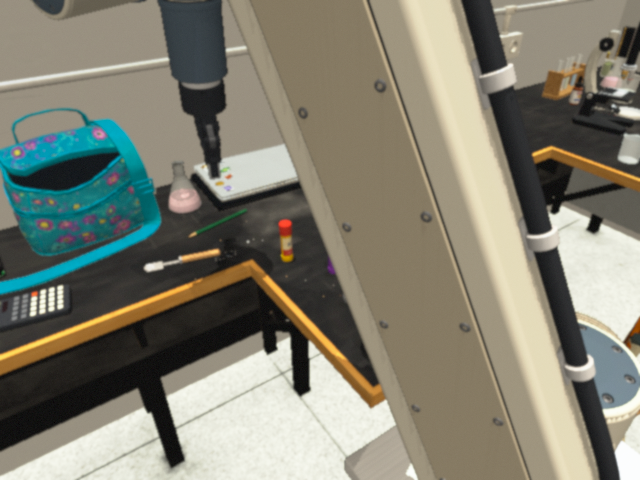

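View pics/tp9.png

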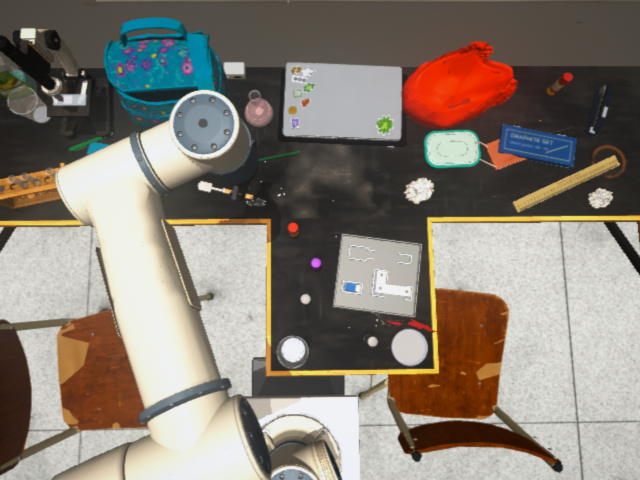

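```bash
python3 -m crank '{"travel":[[-0.8,0.2,0.5],[-0.8,0.2,0.8],[-0.7,0.2,0.9],[-0.2,0.1,0.9],[0,0,0.6]],"twist":[0,0,0,0,0]}'; python3 rel.py .67288 .1577 .005 2.889
```

```text
clock: 23.1
ee_pos: [0.6765, 0.1556, 0.089]
tool_rot: [-0.607, 0.793, -0.042, 0.038]
wrist_force: [-0.8, -0.4, -0.2]
opening: 0.043
t 23.1 pos [0.6765 0.1556 0.089 ] yawY 2.876 tilt [-0.011 -0.113 -0.994] open 0.043 F [-0.8 -0.4 -0.2] q [ 0.49  0.53  0.13  0.08 -1.08 -0.79]
tiltW [ 0.1114 -0.0192]
units [-0.01  0.54  3.32]
twist units -0.11
```

```bash
python3 -m crank '{"travel":[[0,0.15,0.6],[0,0.15,0.6],[0,0.15,0.6],[0,0.1,0.5],[0,0,0]],"twist":[-0.1,0,0,0,0]}'; python3 rel.py .67288 .1577 .006 2.889
python3 - <<'E'
from ov import *
from workcell import robot
p=robot.read_camera('scene');crop(p,120,300,190,300,4,'pics/sc10.png')
p=robot.read_camera('top');crop(p,160,300,140,250,5,'pics/tp10.png')
E
```

```text
clock: 23.52
ee_pos: [0.6664, 0.1531, 0.024]
tool_rot: [-0.611, 0.79, -0.041, 0.034]
wrist_force: [-0.1, 0.4, -0.3]
opening: 0.0426
t 23.52 pos [0.6664 0.1531 0.024 ] yawY 2.887 tilt [-0.003 -0.106 -0.994] open 0.0426 F [-0.1  0.4 -0.3] q [ 0.49  0.58  0.02  0.09 -0.93 -0.79]
tiltW [ 0.1032 -0.0234]
units [-0.24 -0.13  0.74]
twist units -0.02
```

View pics/sc10.png

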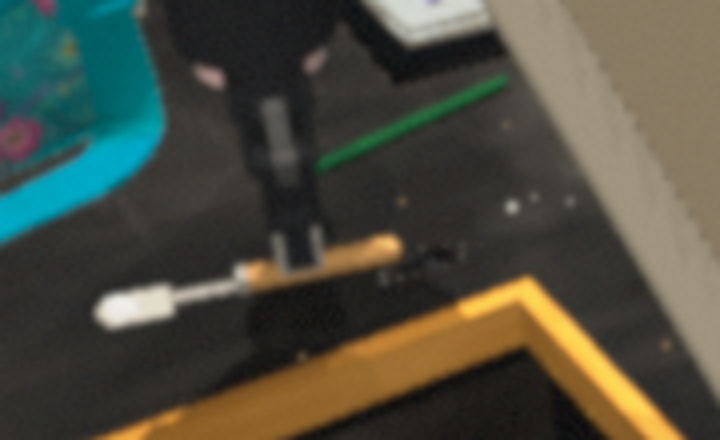

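View pics/tp10.png

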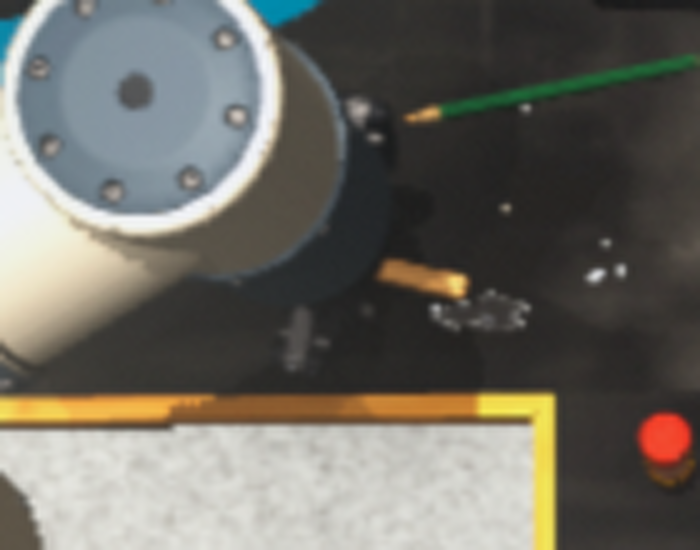

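```bash
python3 -m crank '{"travel":[[-0.12,-0.05,0.25],[-0.1,-0.05,0.25],[0,0,0.15],[0,0,0]],"twist":[0,0,0,0]}'; python3 rel.py .67288 .1577 .006 2.889
```

```text
clock: 23.95
ee_pos: [0.6776, 0.1585, 0.0147]
tool_rot: [-0.611, 0.79, -0.043, 0.039]
wrist_force: [0.1, -0.3, -0.2]
opening: 0.0428
t 23.95 pos [0.6776 0.1585 0.0147] yawY 2.887 tilt [-0.01  -0.116 -0.993] open 0.0428 F [ 0.1 -0.3 -0.2] q [ 0.49  0.6   0.03  0.09 -0.91 -0.8 ]
tiltW [ 0.1148 -0.0198]
units [0.08 0.21 0.32]
twist units -0.02
```

```bash
python3 -m crank '{"travel":[[0,0.15,0.18],[0,0.1,0.15],[0,0,0]],"twist":[0,0,0]}'; python3 rel.py .67288 .1577 .005 2.889
```

```text
clock: 24.2
ee_pos: [0.6727, 0.1602, 0.0054]
tool_rot: [-0.611, 0.79, -0.043, 0.04]
wrist_force: [0.2, -0.2, -1.0]
opening: 0.0428
t 24.2 pos [0.6727 0.1602 0.0054] yawY 2.887 tilt [-0.01  -0.117 -0.993] open 0.0428 F [ 0.2 -0.2 -1. ] q [ 0.5   0.6   0.01  0.09 -0.88 -0.81]
tiltW [ 0.1158 -0.0194]
units [ 0.1  -0.03  0.02]
twist units -0.02
```

```bash
python3 -m crank '{"travel":[[0,0,0],[0,0,0],[0,0,0],[0,0,0],[0,0,0]],"twist":[0,0,0,0,0]}' -1 40; python3 rel.py .67288 .1577 .005 2.889; python3 -m crank '{"travel":[[0,0,0],[0,0,-0.3],[0,0,-0.5],[0,0,-0.6],[0,0,-0.6]],"twist":[0,0,0,0,0]}'; python3 rel.py .67288 .1577 .005 2.889
python3 - <<'E'
from ov import *
from workcell import robot
p=robot.read_camera('scene');crop(p,120,300,170,280,4,'pics/sc11.png')
p=robot.read_camera('top');crop(p,160,300,140,250,5,'pics/tp11.png')
E
```

```text
clock: 24.62
ee_pos: [0.6724, 0.1604, 0.0057]
tool_rot: [-0.611, 0.79, -0.043, 0.04]
wrist_force: [0.9, 0.3, -1.7]
opening: 0.0102
t 24.62 pos [0.6724 0.1604 0.0057] yawY 2.887 tilt [-0.01  -0.117 -0.993] open 0.0102 F [ 0.9  0.3 -1.7] q [ 0.5   0.6   0.    0.09 -0.88 -0.81]
tiltW [ 0.1159 -0.0195]
units [ 0.1  -0.04  0.03]
twist units -0.01
clock: 25.03
ee_pos: [0.6638, 0.1601, 0.0536]
tool_rot: [-0.611, 0.79, -0.042, 0.036]
wrist_force: [1.0, -0.1, -0.5]
opening: 0.0099
t 25.03 pos [0.6638 0.1601 0.0536] yawY 2.887 tilt [-0.005 -0.11  -0.994] open 0.0099 F [ 1.  -0.1 -0.5] q [ 0.5   0.55  0.05  0.09 -0.99 -0.8 ]
tiltW [ 0.1079 -0.0228]
units [ 0.01 -0.16  1.97]
twist units -0.02
```

View pics/sc11.png

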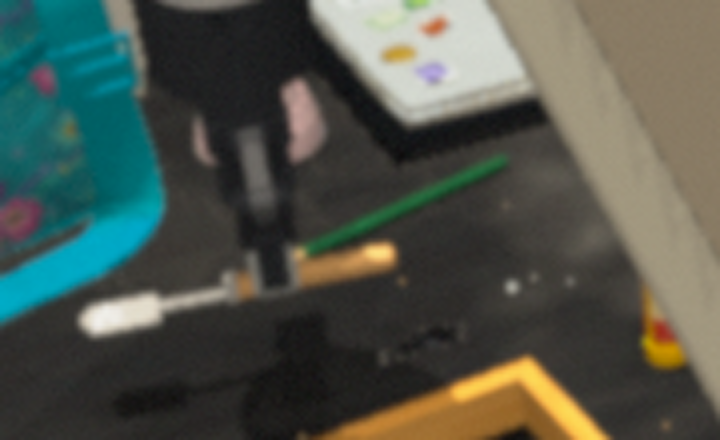

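View pics/tp11.png

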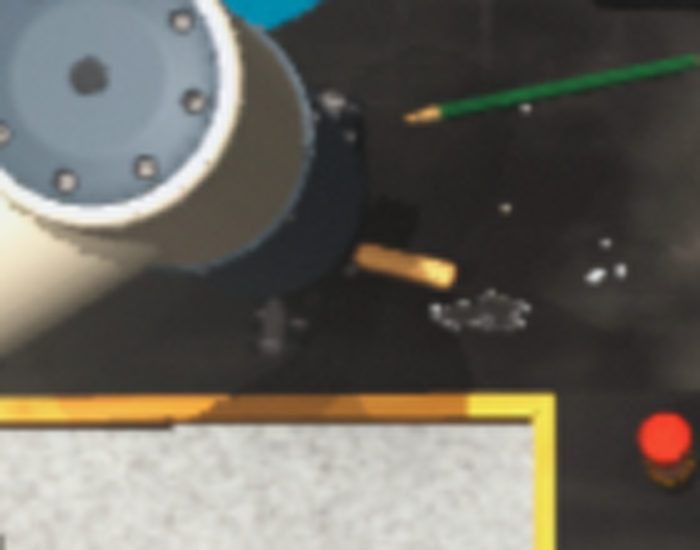

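```bash
python3 - <<'E'
from ov import *
p=np.load('pics/top0.npz');v=np.load('pics/tray.npy')
pc=lambda c,f,o:(np.array(c)+.5)/f-.5+np.array(o)
C=unproj(p,pc([[457,263],[448,288],[357,246],[353,268]],5,[160,140]),.058)[:,:2];print(C)
T=np.array([.6638,.1601]);a=2.887-np.pi
e=(C[:2].mean(0)-T)@R2(a);print('handle end in spatula axes rel TCP',e,'yaw of edge',np.arctan2(*(C[2]-C[0])[::1])*-1)
# from initial image too
C0=unproj(p,pc([[294,101],[291,117]],4,[180,170]),.010)[:,:2].mean(0);print((C0-[.6724,.1604])@R2(a))
for off in(-.0125,-.0145,-.016):print(off,TW(v,[[.05,off,.004]])[0])
E
python3 -m crank '{"travel":[[0.3,0,-1],[0.5,0,-1],[0.8,0,-1],[1,0,-1],[1,0,-0.5]],"twist":[-0.2,-0.3,-0.3,-0.1,0]}'; python3 rel.py .5008 -.2386 .15 3.006
```

```text
[[0.6597067  0.10041818]
 [0.64691819 0.10482095]
 [0.66881007 0.1505709 ]
 [0.657522   0.15241701]]
handle end in spatula axes rel TCP [ 0.00432702 -0.05826891] yaw of edge -0.1795580714913957
[ 0.0017228  -0.06055262]
-0.0125 [ 0.50119417 -0.23809402  0.004     ]
-0.0145 [ 0.50092498 -0.24007582  0.004     ]
-0.016 [ 0.5007231  -0.24156218  0.004     ]
clock: 25.55
ee_pos: [0.6338, 0.0756, 0.1667]
tool_rot: [-0.657, 0.752, -0.043, 0.032]
wrist_force: [0.5, -0.5, -0.0]
opening: 0.0101
t 25.55 pos [0.6338 0.0756 0.1667] yawY 3.007 tilt [ 0.008 -0.107 -0.994] open 0.0101 F [ 0.5 -0.5 -0. ] q [ 0.4   0.38  0.09  0.07 -1.19 -0.56]
tiltW [ 0.1045 -0.0226]
units [13.16  3.63  0.39]
twist units 0.01
```

```bash
python3 -m crank '{"travel":[[1,0.2,0],[1,0.3,0],[1,0.3,0],[1,0.3,0],[1,0.3,0]],"twist":[0,0,0,0,0]}';  python3 -m crank '{"travel":[[1,0.3,0],[1,0.3,0],[1,0.3,0],[0.8,0.3,0],[0.5,0.2,0]],"twist":[0,0,0,0,0]}';python3 rel.py .5009 -.2403 .06 3.006
```

```text
clock: 25.97
ee_pos: [0.5823, -0.0482, 0.1683]
tool_rot: [-0.657, 0.752, -0.045, 0.036]
wrist_force: [0.1, 0.3, -0.9]
opening: 0.0099
clock: 26.38
ee_pos: [0.5282, -0.1564, 0.1636]
tool_rot: [-0.656, 0.752, -0.044, 0.036]
wrist_force: [0.4, -0.6, -0.8]
opening: 0.0104
t 26.38 pos [ 0.5282 -0.1564  0.1636] yawY 3.006 tilt [ 0.004 -0.114 -0.993] open 0.0104 F [ 0.4 -0.6 -0.8] q [ 0.01  0.21 -0.14  0.02 -1.11 -0.16]
tiltW [ 0.1122 -0.0195]
units [3.46 1.09 4.06]
twist units -0.0
```

```bash
python3 -m crank '{"travel":[[0.9,0.3,0.4],[0.9,0.3,0.6],[0.8,0.2,0.8],[0.4,0.2,0.8],[0,0,0.7]],"twist":[0,0,0,0,0]}';python3 rel.py .5009 -.2403 .03 3.006
python3 - <<'E'
from ov import *
from workcell import robot
p=robot.read_camera('top');crop(p,320,440,225,325,6,'pics/tp12.png');np.savez('pics/top12.npz',**{k:p[k] for k in('frame','camera_matrix','extrinsics')})
E
```

```text
clock: 26.8
ee_pos: [0.5019, -0.2353, 0.0808]
tool_rot: [-0.655, 0.753, -0.048, 0.039]
wrist_force: [0.2, 0.9, -0.7]
opening: 0.0102
t 26.8 pos [ 0.5019 -0.2353  0.0808] yawY 3.003 tilt [ 0.004 -0.124 -0.992] open 0.0102 F [ 0.2  0.9 -0.7] q [-0.15  0.28 -0.27  0.   -0.9   0.01]
tiltW [ 0.1223 -0.0216]
units [0.2  0.26 2.01]
twist units -0.02
```

View pics/tp12.png

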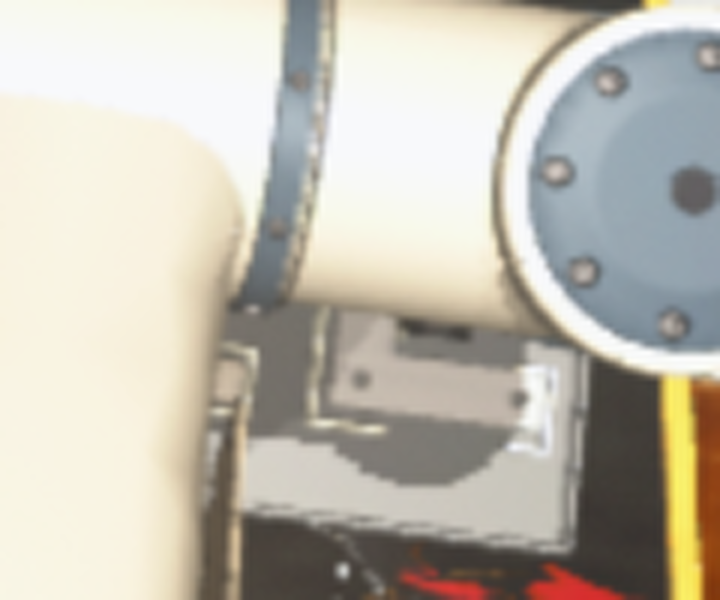

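```bash
python3 -m crank '{"travel":[[0.1,0.15,0.5],[0.1,0.15,0.5],[0,0.1,0.5],[0,0,0.3],[0,0,0]],"twist":[0,0,0,0,0]}';python3 rel.py .4988 -.2404 .012 3.006
```

```text
clock: 27.27
ee_pos: [0.4942, -0.2385, 0.0291]
tool_rot: [-0.655, 0.754, -0.045, 0.037]
wrist_force: [-0.9, -0.6, -1.7]
opening: 0.0101
t 27.27 pos [ 0.4942 -0.2385  0.0291] yawY 3.002 tilt [ 0.003 -0.116 -0.993] open 0.0101 F [-0.9 -0.6 -1.7] q [-0.16  0.34 -0.34  0.   -0.78  0.02]
tiltW [ 0.1143 -0.0191]
units [ 0.05 -0.11  0.7 ]
twist units -0.04
```

```bash
python3 -m crank '{"travel":[[0.05,-0.08,0.25],[0,0,0.2],[0,0,0.1],[0,0,0]],"twist":[0,0,0,0]}';python3 rel.py .4988 -.2404 .0095 3.006
```

```text
clock: 27.6
ee_pos: [0.5001, -0.2404, 0.0169]
tool_rot: [-0.655, 0.753, -0.046, 0.038]
wrist_force: [0.1, 0.6, -0.4]
opening: 0.0098
t 27.6 pos [ 0.5001 -0.2404  0.0169] yawY 3.004 tilt [ 0.004 -0.119 -0.993] open 0.0098 F [ 0.1  0.6 -0.4] q [-0.17  0.36 -0.34  0.   -0.75  0.03]
tiltW [ 0.1176 -0.0201]
units [0.01 0.09 0.29]
twist units -0.02
```

```bash
python3 -m crank '{"travel":[[0,0.09,0.15],[0,0.05,0.12],[0,0,0]],"twist":[0,0,0]}';python3 rel.py .4988 -.2404 .0095 3.006
```

```text
clock: 27.85
ee_pos: [0.4983, -0.2401, 0.0101]
tool_rot: [-0.655, 0.753, -0.047, 0.038]
wrist_force: [-0.3, -0.4, -0.4]
opening: 0.01
t 27.85 pos [ 0.4983 -0.2401  0.0101] yawY 3.004 tilt [ 0.004 -0.121 -0.993] open 0.01 F [-0.3 -0.4 -0.4] q [-0.17  0.37 -0.36  0.   -0.73  0.03]
tiltW [ 0.1198 -0.0207]
units [ 0.01 -0.02  0.03]
twist units -0.02
```

```bash
python3 -m crank '{"travel":[[0,0,0.1],[0,0,0.05],[0,0,0]],"twist":[0,0,0]}';python3 rel.py .4988 -.2404 .0085 3.006
```

```text
clock: 28.1
ee_pos: [0.499, -0.2403, 0.0099]
tool_rot: [-0.656, 0.752, -0.048, 0.039]
wrist_force: [-0.4, -0.3, -0.2]
opening: 0.0102
t 28.1 pos [ 0.499  -0.2403  0.0099] yawY 3.006 tilt [ 0.005 -0.123 -0.992] open 0.0102 F [-0.4 -0.3 -0.2] q [-0.17  0.37 -0.36  0.   -0.72  0.03]
tiltW [ 0.1215 -0.0219]
units [0.   0.01 0.06]
twist units -0.0
```

```bash
python3 -m crank '{"travel":[[0,0,0],[0,0,0],[0,0,0],[0,0,0]],"twist":[0,0,0,0]}' -0.4; python3 -m crank '{"travel":[[0,0,-0.2],[0,0,-0.4],[0,0,-0.8],[0,0,-1],[0,0,-1]],"twist":[0,0,0,0,0]}' -0.3; python3 -m crank '{"travel":[[0,0,-1],[0,0,-1],[-1,1,0],[-1,1,0],[-1,1,0]],"twist":[0,0,0,0,0]}'; python3 -m crank '{"travel":[[-1,0.4,0],[-1,0.4,0],[-1,0,0],[-1,0,0],[-1,0,0]],"twist":[0,0,0,0,0]}'; python3 rel.py .35 .2 .2
python3 - <<'E'
from ov import *
from workcell import robot
p=robot.read_camera('top');crop(p,320,440,225,325,6,'pics/tp13.png');np.savez('pics/top13.npz',**{k:p[k] for k in('frame','camera_matrix','extrinsics')})
E
```

```text
clock: 28.43
ee_pos: [0.4996, -0.2405, 0.0104]
tool_rot: [-0.656, 0.752, -0.049, 0.039]
wrist_force: [-0.9, -0.3, -0.3]
opening: 0.0257
clock: 28.85
ee_pos: [0.4847, -0.2376, 0.0934]
tool_rot: [-0.656, 0.753, -0.044, 0.035]
wrist_force: [1.1, -0.3, -0.6]
opening: 0.0299
clock: 29.27
ee_pos: [0.4208, -0.1552, 0.148]
tool_rot: [-0.654, 0.754, -0.052, 0.04]
wrist_force: [0.3, 1.4, 0.5]
opening: 0.0299
clock: 29.68
ee_pos: [0.4126, -0.0243, 0.1493]
tool_rot: [-0.652, 0.755, -0.054, 0.044]
wrist_force: [0.4, -0.4, -0.4]
opening: 0.0299
t 29.68 pos [ 0.4126 -0.0243  0.1493] yawY 2.997 tilt [ 0.004 -0.138 -0.99 ] open 0.0299 F [ 0.4 -0.4 -0.4] q [ 0.39 -0.07 -0.52  0.09 -1.01 -0.58]
tiltW [ 0.1362 -0.0239]
units [-8.51  3.46 -2.57]
```

View pics/tp13.png

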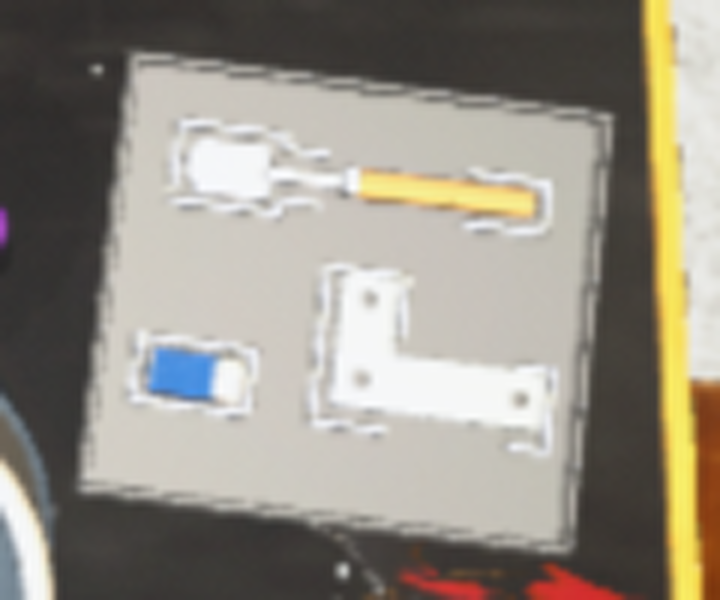

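```bash
python3 -m crank '{"travel":[[-1,0.3,-0.5],[-1,0.3,-0.5],[-1,0.3,-0.5],[-1,0.3,0],[-1,0.3,0]],"twist":[0,0,0,0,0]}' ; python3 -m crank '{"travel":[[-1,0.4,0],[-1,0.4,0],[-1,0.4,0],[-1,0.4,0],[-1,0.4,0]],"twist":[0,0,0,0,0]}'; python3 -m crank '{"travel":[[-1,0.4,0],[-1,0.4,0],[-1,0.4,0],[-1,0.4,0],[-1,0.4,0]],"twist":[0,0,0,0,0]}'; python3 rel.py .35 .2 .2
python3 - <<'E'
from ov import *
from workcell import robot
p=robot.read_camera('top');cv2.imwrite('pics/tp14.png',p['frame'][:,:,::-1]);np.savez('pics/top14.npz',**{k:p[k] for k in('frame','camera_matrix','extrinsics')})
v=np.load('pics/tray.npy');L=[(l,(0,0,255)) for l in traylines(v)];L[1]=(TW(v,z(BR+[-.036,-.04],.010)),(0,0,255))
p=robot.read_camera('scene');crop(p,330,490,210,310,5,'pics/sc14c.png');cv2.imwrite('pics/sc14.png',p['frame'][:,:,::-1]);np.savez('pics/scene14.npz',**{k:p[k] for k in('frame','camera_matrix','extrinsics')})
E
```

```text
clock: 30.15
ee_pos: [0.3883, 0.1114, 0.1871]
tool_rot: [-0.651, 0.756, -0.054, 0.047]
wrist_force: [0.4, 0.1, -0.5]
opening: 0.0301
clock: 30.57
ee_pos: [0.3556, 0.2484, 0.186]
tool_rot: [-0.651, 0.755, -0.054, 0.052]
wrist_force: [0.2, -0.3, 0.1]
opening: 0.0299
clock: 30.98
ee_pos: [0.3223, 0.3852, 0.1844]
tool_rot: [-0.651, 0.755, -0.053, 0.055]
wrist_force: [0.7, -0.1, -0.6]
opening: 0.0295
t 30.98 pos [0.3223 0.3852 0.1844] yawY 2.993 tilt [-0.014 -0.151 -0.988] open 0.0295 F [ 0.7 -0.1 -0.6] q [ 1.3   0.12 -0.25  0.16 -1.17 -1.51]
tiltW [ 0.1518 -0.0081]
units [ 7.16 -2.27 -0.39]
```

View pics/sc14.png

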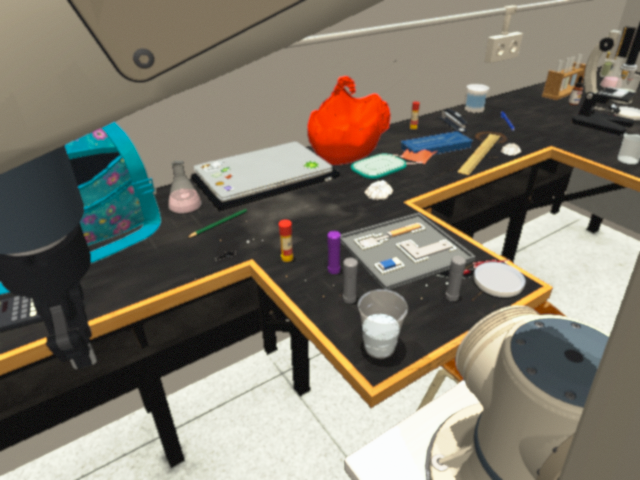

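View pics/sc14c.png

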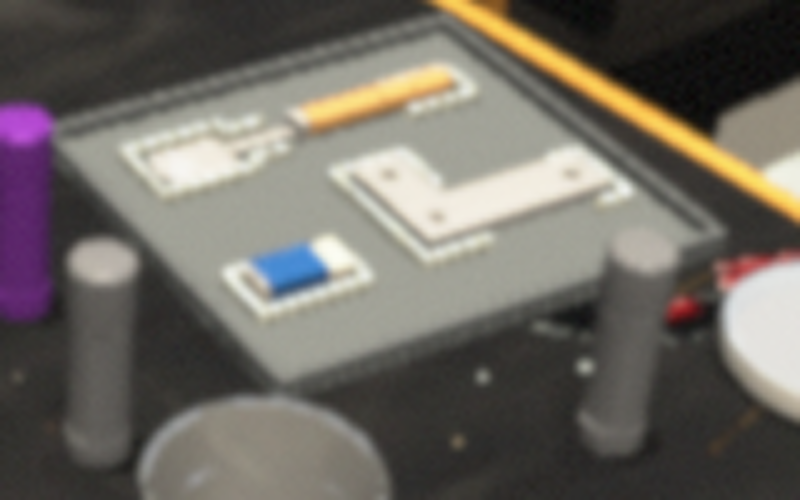

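Run:
```python
from ov import *
t=np.load('pics/top13.npz');s=np.load('pics/scene14.npz');v=np.load('pics/tray.npy')
crop(t,365,420,262,305,14,'pics/t13z.png');crop(s,390,465,232,272,10,'pics/s14z.png')
draw(s,[(l,(0,0,255)) for l in traylines(v)],330,490,210,310,5,'pics/s14o.png')
```

```text
(no output)
```

View pics/t13z.png

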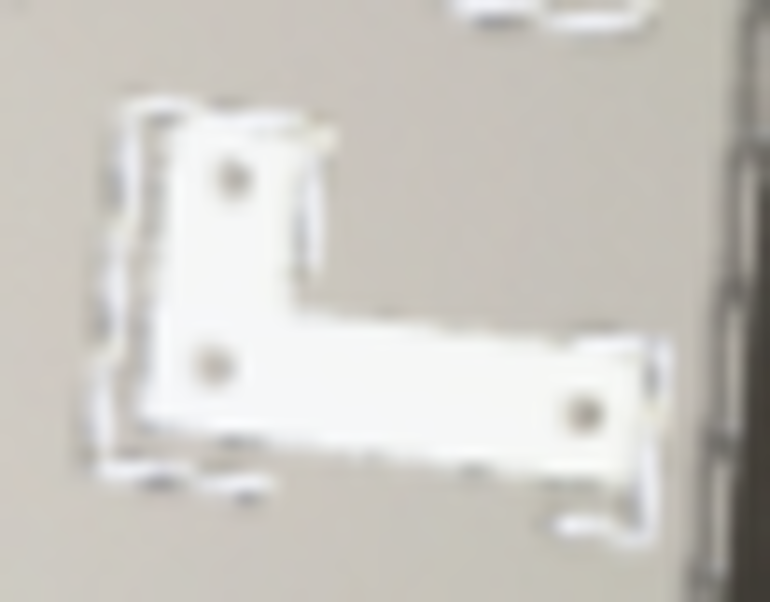

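View pics/s14z.png

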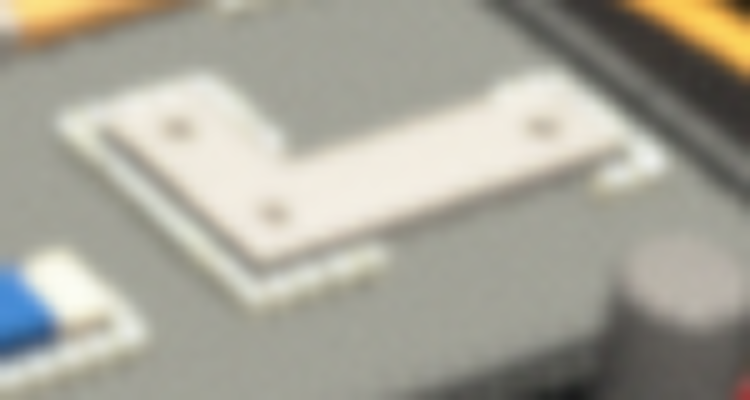

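Run:
```python
from ov import *
t=np.load('pics/top13.npz');s=np.load('pics/scene14.npz');v=np.load('pics/tray.npy')
pc=lambda c,f,o:(np.array(c)+.5)/f-.5+np.array(o)
rt=pc([[130,108],[105,470],[643,535]],14,[365,262]);rs=pc([[70,120],[258,292],[658,160]],10,[390,232])
off=rs-proj(s,unproj(t,rt,.010));print('ref off',np.round(off,2));o=off.mean(0)
ht=pc([[234,179],[214,366],[584,413]],14,[365,262]);hs=pc([[180,128],[273,212],[541,124]],10,[390,232])
for a,b in zip(ht,hs):
    for zz in(.006,.010,.014,.018): print(zz,np.round(b-o-proj(s,unproj(t,a,zz))[0],2),end=' ')
    print()
# spatula pose
C=[[195,138],[187,190],[264,200],[272,145],[358,170],[354,194],[532,217],[538,190]];h=[.007]*4+[.014]*4
S=np.array([unproj(t,pc(c,6,[320,225]),q)[0,:2] for c,q in zip(C,h)])
ref=np.array([[12,75],[-12,75],[-12,39],[12,39],[6,5],[-6,5],[-6,-75],[6,-75]])/1e3
q=least_squares(lambda b:(TW(b,ref)[:,:2]-S).ravel(),[.5,-.22,-.135]);print(q.x,np.round(q.fun*1e3,1))
for l,r in(([0,0,0],[.05,0,0]),([0,.075,0],[.05,.075,0])):print((TW(q.x,[l])[0,:2]-TW(v,[r])[0,:2])@R2(v[2]))
```

```text
ref off [[ 0.38  0.77]
 [-0.45  1.5 ]
 [ 0.34  1.39]]
0.006 [ 0.31 -1.1 ] 0.01 [0.3  0.32] 0.014 [0.29 1.75] 0.018 [0.28 3.18] 
0.006 [-0.09 -1.29] 0.01 [-0.09  0.18] 0.014 [-0.1   1.65] 0.018 [-0.1   3.13] 
0.006 [-0.16 -1.42] 0.01 [-0.15  0.01] 0.014 [-0.13  1.44] 0.018 [-0.12  2.88] 
[ 0.50279198 -0.22675308 -0.13221803] [ 1.   1.6 -0.3  0.8 -0.4 -1.9 -0.4 -0.9  1.1  1.8 -0.5  1.3 -0.5 -2.
 -0.1 -0.6]
[ 5.68522749e-05 -1.04719454e-03]
[-0.00015201 -0.00104749]
```

View pics/tp14.png

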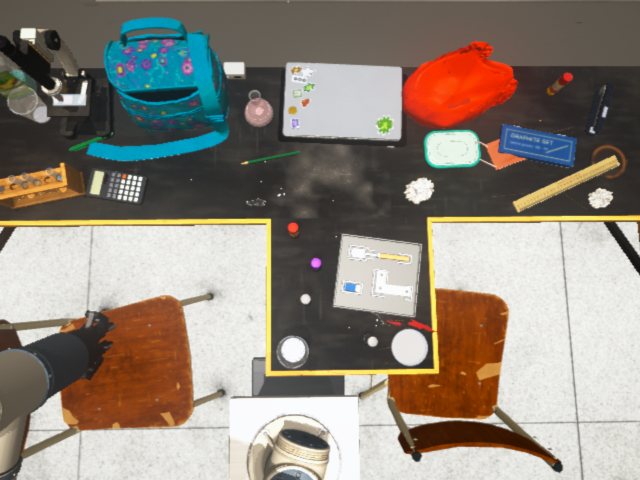

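```bash
python3 -m crank '{"travel":[[0,0,0],[0,0,0],[0,0,0]],"twist":[0,0,0]}'; python3 -c "
from workcell import robot
print(robot.hand_in())"
```

```text
clock: 31.33
ee_pos: [0.3219, 0.3866, 0.185]
tool_rot: [-0.652, 0.754, -0.053, 0.055]
wrist_force: [-0.0, 0.1, -0.0]
opening: 0.0302
the job is handed in; nothing more can be done
None
```

I lifted the glue stick out of the tray and stood it on the bench left of the tray, near (0.565, 0). I then laid the bracket and the spatula in their compartments, moved the arm clear and handed in at about 31 s of the 72 s. The hand-in gave no verdict, so the results below come from my last pictures.

- **Glue stick:** it stands upright and let go, well clear of the tray.
- **Bracket:** all three holes measure at the height they should have when it lies flat. It sits about 4.3 mm from its home (limit 7 mm), and its toe about 4 mm off (limit 9 mm).
- **Spatula:** its origin and blade tip are both about 1 mm from home. I did not measure its height separately.
- **Eraser, pencil and tissue:** by eye in the pictures, none of them has moved.

**What disagreed or went wrong:**
- **Cameras:** the two cameras differed by a few mm. The gripper's position matched the top camera better, so I used that one.
- **Bracket position:** the bracket came to rest 3 mm off in both x and y, close to the ribs. I shifted the spatula's target by 2 mm to allow for this.
- **Tool tilt:** the tool leaned slowly out of vertical, reaching about 0.12 rad while it was placing parts. The bracket therefore went down slightly tilted and settled flat on release.

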